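# Check dosing cartridges by their plungers and load the dosing deck

## Task

Check the dosing cartridges and load the deck, whose locking bar has to be slid open first. Press each cartridge's plunger down and feel it: if it runs freely, press it fully home and press that cartridge into any free pocket of the deck until its collar lies flush on the deck; if the resistance rises, stop without forcing it, keep that cartridge out of the deck and stand it upright in the steel tray. Finally slide the locking bar fully shut over the collars, and leave the timer and the marker pen where they are.

Things in the scene. Friction and masses are not known exactly. Their poses are not given: they have to be found in the camera images.
- cartridge_a: dosing cartridge, upright: 44 x 44 mm body 70 mm tall (grey foot, glass barrel, grey head), square steel collar 54 x 54 mm from 26 to 30 mm above its underside, plunger on top. Origin: centre of the underside, z up; four sides alike. 0.13 to 0.25 kg. Grasp the body above the collar. None if absent. All look the same; up to two are blocked, which only the feel of the plunger shows
- cartridge_b: dosing cartridge, upright: 44 x 44 mm body 70 mm tall (grey foot, glass barrel, grey head), square steel collar 54 x 54 mm from 26 to 30 mm above its underside, plunger on top. Origin: centre of the underside, z up; four sides alike. 0.13 to 0.25 kg. Grasp the body above the collar. None if absent. All look the same; up to two are blocked, which only the feel of the plunger shows
- cartridge_c: dosing cartridge, upright: 44 x 44 mm body 70 mm tall (grey foot, glass barrel, grey head), square steel collar 54 x 54 mm from 26 to 30 mm above its underside, plunger on top. Origin: centre of the underside, z up; four sides alike. 0.13 to 0.25 kg. Grasp the body above the collar. None if absent. All look the same; up to two are blocked, which only the feel of the plunger shows
- cartridge_d: dosing cartridge, upright: 44 x 44 mm body 70 mm tall (grey foot, glass barrel, grey head), square steel collar 54 x 54 mm from 26 to 30 mm above its underside, plunger on top. Origin: centre of the underside, z up; four sides alike. 0.13 to 0.25 kg. Grasp the body above the collar. None if absent. All look the same; up to two are blocked, which only the feel of the plunger shows
- cartridge_e: dosing cartridge, upright: 44 x 44 mm body 70 mm tall (grey foot, glass barrel, grey head), square steel collar 54 x 54 mm from 26 to 30 mm above its underside, plunger on top. Origin: centre of the underside, z up; four sides alike. 0.13 to 0.25 kg. Grasp the body above the collar. None if absent. All look the same; up to two are blocked, which only the feel of the plunger shows
- plunger_a (a joint): plunger of cartridge_a, pressed down: 0 = drawn (top of its 28 mm round plate 96 mm above the underside), 0.018 m = home (plate at 78 mm). Starts at 0 to 3 mm. A free one takes about 3 N up to its end stop and stays where left; in a blocked one trapped air adds 1.1 N per mm (9 N after 5.5 mm, 23 N at the end) and springs it partly back
- plunger_b (a joint): plunger of cartridge_b, pressed down: 0 = drawn (top of its 28 mm round plate 96 mm above the underside), 0.018 m = home (plate at 78 mm). Starts at 0 to 3 mm. A free one takes about 3 N up to its end stop and stays where left; in a blocked one trapped air adds 1.1 N per mm (9 N after 5.5 mm, 23 N at the end) and springs it partly back
- plunger_c (a joint): plunger of cartridge_c, pressed down: 0 = drawn (top of its 28 mm round plate 96 mm above the underside), 0.018 m = home (plate at 78 mm). Starts at 0 to 3 mm. A free one takes about 3 N up to its end stop and stays where left; in a blocked one trapped air adds 1.1 N per mm (9 N after 5.5 mm, 23 N at the end) and springs it partly back
- plunger_d (a joint): plunger of cartridge_d, pressed down: 0 = drawn (top of its 28 mm round plate 96 mm above the underside), 0.018 m = home (plate at 78 mm). Starts at 0 to 3 mm. A free one takes about 3 N up to its end stop and stays where left; in a blocked one trapped air adds 1.1 N per mm (9 N after 5.5 mm, 23 N at the end) and springs it partly back
- plunger_e (a joint): plunger of cartridge_e, pressed down: 0 = drawn (top of its 28 mm round plate 96 mm above the underside), 0.018 m = home (plate at 78 mm). Starts at 0 to 3 mm. A free one takes about 3 N up to its end stop and stays where left; in a blocked one trapped air adds 1.1 N per mm (9 N after 5.5 mm, 23 N at the end) and springs it partly back
- plate_a (a point): centre of the top of cartridge_a's round black plunger plate (28 mm across, on the cartridge's axis to within a fraction of a mm); moves down with the plunger
- plate_b (a point): centre of the top of cartridge_b's round black plunger plate (28 mm across, on the cartridge's axis to within a fraction of a mm); moves down with the plunger
- plate_c (a point): centre of the top of cartridge_c's round black plunger plate (28 mm across, on the cartridge's axis to within a fraction of a mm); moves down with the plunger
- plate_d (a point): centre of the top of cartridge_d's round black plunger plate (28 mm across, on the cartridge's axis to within a fraction of a mm); moves down with the plunger
- plate_e (a point): centre of the top of cartridge_e's round black plunger plate (28 mm across, on the cartridge's axis to within a fraction of a mm); moves down with the plunger
- deck: dosing deck, fixed to the bench: aluminium block 100 (x) x 300 (y) mm, top face 42 mm above the bench, with three square pockets in a row along its y and a locking bar behind them. Origin at the centre of its underside; x to its rear, y along the row, z up
- pocket_0 (a point): pocket 0: centre of its mouth in the deck's top face (deck frame x -10, y -38 mm; axes as the deck's). 48 mm square, chamfered, for the 44 mm foot. A black seal carrier 20 mm down in it slides down stiffly (about 6 N), so a cartridge just set in stands 6 mm proud; pressed fully in, its collar lies flush on the deck, its underside 26 mm below the mouth
- pocket_1 (a point): pocket 1: centre of its mouth in the deck's top face (deck frame x -10, y 30 mm; axes as the deck's). 48 mm square, chamfered, for the 44 mm foot. A black seal carrier 20 mm down in it slides down stiffly (about 6 N), so a cartridge just set in stands 6 mm proud; pressed fully in, its collar lies flush on the deck, its underside 26 mm below the mouth
- pocket_2 (a point): pocket 2: centre of its mouth in the deck's top face (deck frame x -10, y 98 mm; axes as the deck's). 48 mm square, chamfered, for the 44 mm foot. A black seal carrier 20 mm down in it slides down stiffly (about 6 N), so a cartridge just set in stands 6 mm proud; pressed fully in, its collar lies flush on the deck, its underside 26 mm below the mouth
- lock (a joint): locking bar behind the pockets, slides 30 mm along the deck's -y: 0 = open (its three teeth stand in the gaps beside the collars), 0.030 m = shut (the teeth, underside 6 mm above the deck, reach over each collar's rear edge and bar the pockets). Takes about 2.5 N, stays where left; a cartridge that is not flush stops it. Starts at 0.018 to 0.030
- lock_knob (a point): centre of the top of the bar's black knob, an 18 x 18 mm post with its sides along the deck's axes; its top is 42 mm above the deck's top face, its foot (the bar) 12 mm. It moves with the bar
- tray: loose shallow steel tray for rejects, 130 (x) x 200 (y) mm, walls 3 mm thick and 20 mm high, floor 3 mm; origin at the centre of its underside, z up. 0.5 kg
- bench_timer: white bench timer lying flat, 62 x 62 x 21 mm, a bystander; origin at the centre of its underside
- marker: marker pen lying on the bench, 135 mm long, 16 mm thick, a bystander; origin under its middle

How it is judged:
At the end, for the whole second after the job is handed in: Every free-running cartridge stands in a pocket with its collar flush on the deck (within 2.5 mm) and its plunger home (within 2 mm), every blocked one stands upright on the floor of the steel tray, and the locking bar is shut (at least 25 of its 30 mm) (((x of plate_a in the frame of cartridge_a above 0 m and value of joint plunger_a above 0.016 m and angle between cartridge_a's own z axis and vertical below 0.08 rad and ((horizontal distance between cartridge_a and pocket_0 below 0.006 m and z of cartridge_a in the frame of pocket_0 below -0.0235 m) or (horizontal distance between cartridge_a and pocket_1 below 0.006 m and z of cartridge_a in the frame of pocket_1 below -0.0235 m) or (horizontal distance between cartridge_a and pocket_2 below 0.006 m and z of cartridge_a in the frame of pocket_2 below -0.0235 m))) or (x of plate_a in the frame of cartridge_a below 0 m and x of cartridge_a in the frame of tray between -0.06 and 0.06 m and y of cartridge_a in the frame of tray between -0.095 and 0.095 m and z of cartridge_a in the frame of tray below 0.008 m and angle between cartridge_a's own z axis and vertical below 0.1 rad)) and ((x of plate_b in the frame of cartridge_b above 0 m and value of joint plunger_b above 0.016 m and angle between cartridge_b's own z axis and vertical below 0.08 rad and ((horizontal distance between cartridge_b and pocket_0 below 0.006 m and z of cartridge_b in the frame of pocket_0 below -0.0235 m) or (horizontal distance between cartridge_b and pocket_1 below 0.006 m and z of cartridge_b in the frame of pocket_1 below -0.0235 m) or (horizontal distance between cartridge_b and pocket_2 below 0.006 m and z of cartridge_b in the frame of pocket_2 below -0.0235 m))) or (x of plate_b in the frame of cartridge_b below 0 m and x of cartridge_b in the frame of tray between -0.06 and 0.06 m and y of cartridge_b in the frame of tray between -0.095 and 0.095 m and z of cartridge_b in the frame of tray below 0.008 m and angle between cartridge_b's own z axis and vertical below 0.1 rad)) and ((x of plate_c in the frame of cartridge_c above 0 m and value of joint plunger_c above 0.016 m and angle between cartridge_c's own z axis and vertical below 0.08 rad and ((horizontal distance between cartridge_c and pocket_0 below 0.006 m and z of cartridge_c in the frame of pocket_0 below -0.0235 m) or (horizontal distance between cartridge_c and pocket_1 below 0.006 m and z of cartridge_c in the frame of pocket_1 below -0.0235 m) or (horizontal distance between cartridge_c and pocket_2 below 0.006 m and z of cartridge_c in the frame of pocket_2 below -0.0235 m))) or (x of plate_c in the frame of cartridge_c below 0 m and x of cartridge_c in the frame of tray between -0.06 and 0.06 m and y of cartridge_c in the frame of tray between -0.095 and 0.095 m and z of cartridge_c in the frame of tray below 0.008 m and angle between cartridge_c's own z axis and vertical below 0.1 rad)) and ((x of plate_d in the frame of cartridge_d above 0 m and value of joint plunger_d above 0.016 m and angle between cartridge_d's own z axis and vertical below 0.08 rad and ((horizontal distance between cartridge_d and pocket_0 below 0.006 m and z of cartridge_d in the frame of pocket_0 below -0.0235 m) or (horizontal distance between cartridge_d and pocket_1 below 0.006 m and z of cartridge_d in the frame of pocket_1 below -0.0235 m) or (horizontal distance between cartridge_d and pocket_2 below 0.006 m and z of cartridge_d in the frame of pocket_2 below -0.0235 m))) or (x of plate_d in the frame of cartridge_d below 0 m and x of cartridge_d in the frame of tray between -0.06 and 0.06 m and y of cartridge_d in the frame of tray between -0.095 and 0.095 m and z of cartridge_d in the frame of tray below 0.008 m and angle between cartridge_d's own z axis and vertical below 0.1 rad)) and ((x of plate_e in the frame of cartridge_e above 0 m and value of joint plunger_e above 0.016 m and angle between cartridge_e's own z axis and vertical below 0.08 rad and ((horizontal distance between cartridge_e and pocket_0 below 0.006 m and z of cartridge_e in the frame of pocket_0 below -0.0235 m) or (horizontal distance between cartridge_e and pocket_1 below 0.006 m and z of cartridge_e in the frame of pocket_1 below -0.0235 m) or (horizontal distance between cartridge_e and pocket_2 below 0.006 m and z of cartridge_e in the frame of pocket_2 below -0.0235 m))) or (x of plate_e in the frame of cartridge_e below 0 m and x of cartridge_e in the frame of tray between -0.06 and 0.06 m and y of cartridge_e in the frame of tray between -0.095 and 0.095 m and z of cartridge_e in the frame of tray below 0.008 m and angle between cartridge_e's own z axis and vertical below 0.1 rad)) and value of joint lock above 0.025 m); the robot touches nothing.
It fails at once if the plunger of a blocked cartridge is forced (pressed more than 13.5 mm against its rising resistance) ((x of plate_a in the frame of cartridge_a below 0 m and value of joint plunger_a above 0.0135 m) or (x of plate_b in the frame of cartridge_b below 0 m and value of joint plunger_b above 0.0135 m) or (x of plate_c in the frame of cartridge_c below 0 m and value of joint plunger_c above 0.0135 m) or (x of plate_d in the frame of cartridge_d below 0 m and value of joint plunger_d above 0.0135 m) or (x of plate_e in the frame of cartridge_e below 0 m and value of joint plunger_e above 0.0135 m)).
It fails at once if a blocked cartridge is put into a pocket of the deck ((x of plate_a in the frame of cartridge_a below 0 m and ((horizontal distance between cartridge_a and pocket_0 below 0.01 m and z of cartridge_a in the frame of pocket_0 below -0.012 m) or (horizontal distance between cartridge_a and pocket_1 below 0.01 m and z of cartridge_a in the frame of pocket_1 below -0.012 m) or (horizontal distance between cartridge_a and pocket_2 below 0.01 m and z of cartridge_a in the frame of pocket_2 below -0.012 m))) or (x of plate_b in the frame of cartridge_b below 0 m and ((horizontal distance between cartridge_b and pocket_0 below 0.01 m and z of cartridge_b in the frame of pocket_0 below -0.012 m) or (horizontal distance between cartridge_b and pocket_1 below 0.01 m and z of cartridge_b in the frame of pocket_1 below -0.012 m) or (horizontal distance between cartridge_b and pocket_2 below 0.01 m and z of cartridge_b in the frame of pocket_2 below -0.012 m))) or (x of plate_c in the frame of cartridge_c below 0 m and ((horizontal distance between cartridge_c and pocket_0 below 0.01 m and z of cartridge_c in the frame of pocket_0 below -0.012 m) or (horizontal distance between cartridge_c and pocket_1 below 0.01 m and z of cartridge_c in the frame of pocket_1 below -0.012 m) or (horizontal distance between cartridge_c and pocket_2 below 0.01 m and z of cartridge_c in the frame of pocket_2 below -0.012 m))) or (x of plate_d in the frame of cartridge_d below 0 m and ((horizontal distance between cartridge_d and pocket_0 below 0.01 m and z of cartridge_d in the frame of pocket_0 below -0.012 m) or (horizontal distance between cartridge_d and pocket_1 below 0.01 m and z of cartridge_d in the frame of pocket_1 below -0.012 m) or (horizontal distance between cartridge_d and pocket_2 below 0.01 m and z of cartridge_d in the frame of pocket_2 below -0.012 m))) or (x of plate_e in the frame of cartridge_e below 0 m and ((horizontal distance between cartridge_e and pocket_0 below 0.01 m and z of cartridge_e in the frame of pocket_0 below -0.012 m) or (horizontal distance between cartridge_e and pocket_1 below 0.01 m and z of cartridge_e in the frame of pocket_1 below -0.012 m) or (horizontal distance between cartridge_e and pocket_2 below 0.01 m and z of cartridge_e in the frame of pocket_2 below -0.012 m)))).
It fails at once if the timer or the marker pen is pushed more than 3 cm from its place (distance of any of bench_timer, marker from where it was at the start of the episode above 0.03 m).
Of cartridge_a, cartridge_b, cartridge_c, cartridge_d, cartridge_e only 4 to 5 are there at a start; the rules pass over those that are not, and their reading is None.
At some moment in a run one of cartridge_a, cartridge_b, cartridge_c, cartridge_d, cartridge_e, tray may be knocked a few centimetres aside while the robot is not near it.
It also fails if it takes over 210 s, if anything falls off the work surface, if the arm or the gripper's body presses on something with over 40 N, if the wrist force passes 120 N, or if a joint passes its speed limit or range.

## Robot

A 6-joint arm with a two-finger parallel gripper is mounted at the origin on a cart in front of the work surface, level with it; the furniture and walls round the work are solid. World frame = base frame: x ahead of the robot, y to its left, z up, the work surface at z = 0. Lengths are in m, angles in rad, forces in N, time in s.
With the tool pointing down it reaches from about 0.3 to 0.775 m from the base axis. Payload 14.6 kg.
Tool frame: the origin (TCP) lies on the mounting face of the last link; the fingertips stand 199 mm ahead of it and the grasp point (between the pads) lies 180 mm ahead of it; z points along the fingers, y is the line along which they close (so a half turn about z gives the same grasp; the last joint's range is limited). The gripper opens to 94 mm and grips with 3 to 60 N. Pads are 16 mm wide; open, the fingers measure 119 mm over their backs; the gripper's body (75 mm by 177 mm) begins 78 mm behind the grasp point.
Start: joints at [-1.246, 0.3, 1.521, -0, 1.321, -0.067], TCP at [0.21, -0.508, 0.405] pointing down, gripper open.
Joint ranges: [-3.03, 3.03], [-0.79, 2.21], [0.23, 2.52], [-1.04, 4.18], [0, 3.07], [-2.55, 2.55]. Speed limits (rad/s): [2.22, 2.22, 2.57, 3.14, 3.14, 3.14].

## Interface

Orientations are given as [roll, pitch, yaw] about the fixed x, y, z axes, in that order (R = Rz(yaw) Ry(pitch) Rx(roll)).
In Python, from station import telemetry, cams, workorder, finder gives the robot as it stands.
- The arm moves only by the tool jog_arm, never from a script. Its argument "rows" is a list of rows, each an object with "gripper": the finger opening in m, from 0 to 0.094; "slide": the shift along the tool's x, y, z in m, a list of three; "spin": the turn about the tool's z in rad. In form: [{"gripper": gripper, "slide": [tx, ty, tz], "spin": spin}, ...]. A call has 1 to 8 rows; each row is the pose to reach, as a shift and turn from the pose commanded when the call began, along the tool's axes at that moment; what a row does not reach only later rows make up. A row lasts 1/10 s, in which the tool goes at most 50 mm and 8.59 degrees, less where a joint would pass 70% of its speed; a pose out of reach is approached as far as the arm can. A call with a gripper value outside its range is refused whole. The fingers move at their own pace and stop on an object; "squeeze" is the grip in N (left out, the last holds). Time passes only in rows, so rows that repeat a pose let the fingers close. It gives the time, the measured TCP pose, the force, the opening and the grip force at its end, in the units of the state.
- telemetry.get_obs(): the state, without advancing time (a new reading comes with each control period).
- cams.camera(name): name is "scene" or "side" or "wrist"; returns (picture, depth): 384x512x3 uint8, red, green, blue; 384x512 float32, m along the optical axis (not along the pixel's ray), 0 where there is no reading.
- cams.camera_info(name): a dict with "camera_matrix" (3x3 intrinsics, pixels), "R" (3x3) and "t" (3): a world point X has camera coordinates R X + t; the wrist camera has in their place "tool_from_camera" (4x4, takes a point from camera to tool coordinates, whose origin is the TCP and whose axes are the flange's). Camera axes: x right, y down, z forward; pixel columns grow to the right and rows downward; lengths in m; the calibration is good to about 2 mm. The wrist camera is an equidistant fisheye: a pixel r from the principal point sees the ray r / f radians off the axis. A picture is of the moment at which its call begins: read the wrist's pose just before it. camera_info takes no time and is no camera call.
- workorder.hand_in(): hands the job in; it is judged then, once.
Trained networks look in the newest picture that a camera, given by its name, has taken for a name from the list of things; names that differ only in an ending like _2 or _b are one class to them, and where a whole thing is asked for, a point or a joint stands for the part that bears it (a point fixed in the world has none). Each returns a list of dicts, best first, with "confidence" (0 to 1); they miss things now and then, are a little off and sometimes report something else, mostly with a low value. They report only what shows in the picture. A call takes as long as a camera call.
- finder.find_in(target, camera): "point" ([x, y, z] in m, in world coordinates, good to about 4 mm: the middle of the surface that is visible of it).
- finder.masks_of(target, camera): "region" (384x512 bool, what is visible of it).
The state is a dict: "time_s": time; "qpos": joint angles; "joint_vel": joint speeds; "tau": joint torques, N m; "ee_pos": TCP position; "eef_rot": TCP orientation; "force": force on the tool from outside, world axes, zero at the start; "moment": the same for the moment, N m; "grip_width": finger opening in m; "grip_force": force on a finger pad.
Only numpy, scipy, OpenCV 4.12 (cv2) and the standard library are available. Lean on these libraries where they do the work, as an engineer would, in place of code of your own. Each camera call takes 0.05 s, during which the arm holds its last target. There are 200 camera calls.

## Working session

There is one attempt and no reset: what is moved stays moved. The work goes in short steps, Python scripts to look and compute and a tool call to move; the robot and the scene stay as the last step left them, time stands still between calls to the robot, and variables do not carry over. Pictures are saved under pics/ and viewed, at most 14 in all, crops included, and the job is handed in when it is done.

Besides the shell and the picture viewer there is one more tool, called by a JSON object that holds its "api" and its "payload", one argument or row to a line. jog_arm: Moves the arm, as the interface text tells. Its arguments: {"type":"object","properties":{"rows":{"type":"array","items":{"type":"object","properties":{"gripper":{"type":"number"},"slide":{"type":"array","items":{"type":"number"}},"spin":{"type":"number"}}}},"squeeze":{"type":"number"}},"required":["rows"]}

```bash
mkdir -p pics; ls; cat > h.py <<'E'
import numpy as np, cv2
from station import telemetry, cams, workorder, finder
from scipy.spatial.transform import Rotation as Ro
def save(name,im): cv2.imwrite('pics/'+name,im[:,:,::-1])
def cloud(cam,d):
    i=cams.camera_info(cam);K=np.array(i['camera_matrix']);R=np.array(i['R']);t=np.array(i['t'])
    v,u=np.mgrid[:384,:512]
    P=np.stack([(u-K[0,2])/K[0,0]*d,(v-K[1,2])/K[1,1]*d,d],-1)
    W=(P-t)@R; W[d==0]=np.nan
    return W
E
python3 - <<'E'
from h import *
o=telemetry.get_obs();print(o)
for c in ['scene','side']:
    im,d=cams.camera(c);save(c+'0.png',im);np.savez(c+'0.npz',im=im,d=d)
    i=cams.camera_info(c);print(c,-np.array(i['R']).T@np.array(i['t']))
    for n in ['cartridge_a','plate_a','lock_knob','tray','deck','bench_timer','marker']:
        print(n,[(np.round(q['point'],3).tolist(),round(q['confidence'],2)) for q in finder.find_in(n,c)][:7])
E
```

```text
pics
{'time_s': 0.0, 'qpos': array([-1.24557025e+00,  3.00481266e-01,  1.52160718e+00,  2.49533845e-06,
        1.32069843e+00, -6.66050109e-02]), 'joint_vel': array([-9.93825370e-04, -6.61751200e-05,  4.56592597e-04, -1.29685514e-03,
       -1.23166018e-03, -3.31446102e-04]), 'tau': array([ 3.46204279e-04, -5.31800687e+01, -3.52739918e+01,  7.08630262e-02,
        2.44083098e-02, -9.97927509e-05]), 'ee_pos': array([ 0.21001796, -0.50828367,  0.40406957]), 'eef_rot': array([-3.14040124e+00, -8.18940150e-05,  3.91830417e-01]), 'force': array([0.31083772, 0.30844811, 0.22999307]), 'moment': array([-0.05283885,  0.03537705, -0.01068956]), 'grip_force': 0.0, 'grip_width': 0.09374306923665232}
scene [0.02172317 0.67351518 0.84861588]
cartridge_a [([0.56, 0.375, 0.062], 0.74), ([0.533, 0.257, 0.059], 0.73), ([0.421, 0.188, 0.057], 0.65), ([0.449, 0.049, 0.048], 0.64)]
plate_a [([0.623, -0.001, 0.044], 0.69), ([0.435, 0.181, 0.096], 0.63), ([0.452, 0.041, 0.093], 0.58), ([0.447, 0.048, 0.049], 0.51)]
lock_knob [([0.645, -0.068, 0.053], 0.7)]
tray [([0.429, -0.228, 0.004], 0.61)]
deck [([0.622, -0.004, 0.047], 0.56)]
bench_timer [([0.428, -0.068, 0.022], 0.73)]
marker []
side [-0.17515961  1.0436399   0.72528634]
cartridge_a [([0.539, 0.268, 0.054], 0.91), ([0.45, 0.314, 0.045], 0.84), ([0.423, 0.186, 0.047], 0.77), ([0.443, 0.053, 0.044], 0.59), ([0.56, 0.38, 0.046], 0.56)]
plate_a [([0.452, 0.305, 0.091], 0.65), ([0.45, 0.043, 0.095], 0.58), ([0.548, 0.252, 0.091], 0.53), ([0.429, 0.18, 0.095], 0.53), ([0.567, 0.371, 0.092], 0.49)]
lock_knob [([0.648, -0.064, 0.049], 0.77)]
tray []
deck [([0.617, 0.007, 0.039], 0.58), ([0.558, 0.378, 0.046], 0.23)]
bench_timer [([0.426, -0.06, 0.019], 0.74), ([0.369, 0.21, 0.014], 0.32)]
marker [([0.37, 0.215, 0.019], 0.5)]
```

View pics/scene0.png

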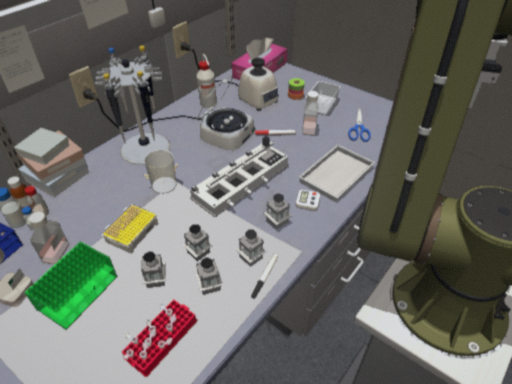

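View pics/side0.png

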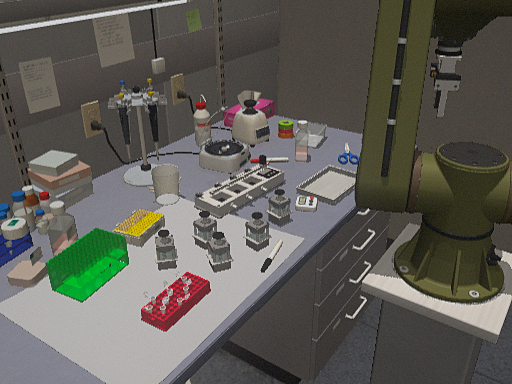

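The scene view shows five cartridges at about (151,268), (197,238), (207,272), (251,245) and (278,207). The deck is at (240,178) with its knob at (266,145), the tray at (337,172), the timer at (308,200) and the pen at (265,275). Next I measure them from depth.

```bash
cat > m.py <<'E'
from h import *
WS=[];CS=[]
for c in ['scene','side']:
    z=np.load(c+'0.npz');W=cloud(c,z['d']);im=z['im'];print(c,cams.camera_info(c)['camera_matrix'][0])
    Z=W[...,2];X=W[...,0];Y=W[...,1]
    print('table z',np.nanmedian(Z[(abs(X-.5)<.05)&(abs(Y-.12)<.03)]))
    hi=((Z>.083)&(Z<.105)&(X>.3)&(X<.7)&(Y>-.05)&(Y<.45)).astype(np.uint8)
    n,L,s,cc=cv2.connectedComponentsWithStats(hi)
    for k in range(1,n):
        m=L==k
        if m.sum()>15: print('plate',m.sum(),np.round(np.nanmedian(W[m],0),4),np.round((np.nanmax(W[m],0)+np.nanmin(W[m],0))/2,4),np.round(np.nanpercentile(Z[m],90),4))
    # foot/head yaw: points with z 0.064..0.074 (head top)
    for p in [(.56,.375),(.54,.255),(.43,.182),(.45,.045),(.45,.307)]:
        m=(np.hypot(X-p[0],Y-p[1])<.05)&(abs(Z-.070)<.003); 
        q=W[m][:,:2]; 
        if len(q)>5: r=cv2.minAreaRect(q.astype(np.float32)*1000); print('head',len(q),np.round(r[0],1),np.round(r[1],1),round(r[2],1),end=' ')
        m=(np.hypot(X-p[0],Y-p[1])<.06)&(abs(Z-.030)<.0025); 
        q=W[m][:,:2]; 
        if len(q)>5: r=cv2.minAreaRect(q.astype(np.float32)*1000); print('collar',len(q),np.round(r[0],1),np.round(r[1],1),round(r[2],1))
    m=(abs(Z-.042)<.003)&(X>.5)&(X<.76)&(Y>-.2)&(Y<.2)
    m=cv2.morphologyEx(m.astype(np.uint8),cv2.MORPH_OPEN,np.ones((2,2)))>0
    r=cv2.minAreaRect(W[m][:,:2].astype(np.float32)*1000);print('deck',m.sum(),r,cv2.boxPoints(r).round(0).tolist())
    m=(abs(Z-.084)<.004)&(X>.5)&(X<.76)&(Y>-.2)&(Y<.2);print('knob',m.sum(),np.median(W[m],0),W[m].min(0),W[m].max(0))
    m=(abs(Z-.019)<.003)&(X>.3)&(X<.6)&(Y>-.4)&(Y<-.1)
    r=cv2.minAreaRect(W[m][:,:2].astype(np.float32)*1000);print('tray',m.sum(),r)
E
python3 m.py
```

```text
scene [421.47323975   0.         251.50333767]
table z -0.0011268594098564494
plate 76 [0.4526 0.0401 0.0925] [0.4528 0.0385 0.0921] 0.0949
plate 90 [0.5454 0.2484 0.0938] [0.5457 0.247  0.0928] 0.0954
plate 95 [0.4305 0.1784 0.0933] [0.4317 0.1773 0.0917] 0.0954
plate 21 [0.6672 0.4356 0.0839] [0.6699 0.4391 0.0846] 0.0848
plate 107 [0.5679 0.3726 0.0942] [0.5673 0.3712 0.0936] 0.0959
plate 110 [0.4555 0.3036 0.0927] [0.4564 0.3031 0.0913] 0.0942
head 234 [568.5 371.8] [43.7 43.4] 47.0 collar 150 [567.9 372.1] [53.9 55.5] 47.9
head 192 [547.3 247.9] [43.4 44.7] 82.0 collar 133 [546.6 248.2] [53.2 56.5] 83.4
head 191 [431.9 176.9] [44.8 44.5] 79.7 collar 136 [431.4 177.7] [54.2 55. ] 80.3
head 155 [453.2  40.2] [44.8 44.2] 82.0 collar 115 [453.3  39.3] [55.3 54.5] 78.7
head 220 [457.  302.9] [43.1 46.5] 56.7 collar 146 [456.3 302.8] [53.7 53.9] 56.5
deck 1197 ((662.940673828125, -21.859054565429688), (300.9966125488281, 172.31016540527344), 84.42259216308594) [[563.0, -163.0], [734.0, -180.0], [763.0, 120.0], [592.0, 136.0]]
knob 22 [ 0.63799707 -0.14967406  0.08249775] [ 0.62971484 
[... 735 characters left out ...]
5] 82.3 collar 62 [546.6 251.9] [52.6 56.6] 82.1
head 146 [432.1 180.1] [46.9 48.2] 78.6 collar 101 [430.9 180.7] [55.9 53.9] 80.6
head 121 [453.   43.6] [47.7 46.6] 78.1 collar 76 [451.5  43.4] [55.4 54. ] 72.9
head 166 [454.9 306.8] [43.8 46.1] 56.0 collar 106 [454.7 306.4] [55.1 53.7] 56.0
deck 666 ((666.7994995117188, -31.295013427734375), (332.1052551269531, 188.2553253173828), 84.85396575927734) [[558.0, -188.0], [746.0, -205.0], [775.0, 126.0], [588.0, 143.0]]
knob 25 [ 0.64055755 -0.14246301  0.08375672] [ 0.63001585 -0.15507038  0.08002341] [0.75956253 0.14831118 0.08772666]
tray 218 ((479.5525207519531, -232.9952392578125), (261.9873962402344, 241.8971710205078), 89.38133239746094)
```

{"api": "jog_arm", "payload": {
  "rows": [
    {"slide": [0.258,-0.114,0],"spin": 0,"gripper": 0.094},
    {"slide": [0.258,-0.114,0],"spin": 0,"gripper": 0.094},
    {"slide": [0.258,-0.114,0],"spin": 0,"gripper": 0.094},
    {"slide": [0.516,-0.228,0],"spin": 0,"gripper": 0.094},
    {"slide": [0.516,-0.228,0],"spin": 0,"gripper": 0.094},
    {"slide": [0.516,-0.228,0],"spin": 0.0,"gripper": 0.094},
    {"slide": [0.516,-0.228,0],"spin": 0.0,"gripper": 0.094},
    {"slide": [0.516,-0.228,0],"spin": 0.0,"gripper": 0.05}
  ]
}}

```text
time_s: 1.6
ee_pos: [0.4875, -0.2174, 0.4049]
eef_rot: [3.141, -0.0, 0.392]
force: [0.3, -1.1, -0.1]
grip_width: 0.0894
grip_force: 0.0
```

```bash
python3 - <<'E'
from h import *
i=cams.camera_info('wrist');print(i)
o=telemetry.get_obs();print(o['ee_pos'],o['eef_rot'],o['qpos'],o['force'])
E
```

```text
{'camera_matrix': array([[297.31863964,   0.        , 259.46324578],
       [  0.        , 297.31863964, 197.90403025],
       [  0.        ,   0.        ,   1.        ]]), 'tool_from_camera': array([[ 1.91804613e-04, -9.64977659e-01, -2.62332005e-01,
         7.62592175e-02],
       [ 9.99999981e-01,  1.96643976e-04,  7.80524376e-06,
        -5.73576032e-04],
       [ 4.40541228e-05, -2.62332002e-01,  9.64977678e-01,
         2.12496796e-02],
       [ 0.00000000e+00,  0.00000000e+00,  0.00000000e+00,
         1.00000000e+00]])}
[ 0.4875389  -0.21737465  0.40485794] [ 3.14123927e+00 -3.13298184e-04  3.91798317e-01] [-4.88027322e-01  2.63595046e-01  1.56693135e+00  1.67985964e-05
  1.31059428e+00  6.90966426e-01] [ 0.34145359 -1.09277621 -0.13032616]
```

{"api": "jog_arm", "payload": {
  "rows": [
    {"slide": [0.164,-0.102,0],"spin": 0.489,"gripper": 0.05},
    {"slide": [0.164,-0.102,0],"spin": 0.489,"gripper": 0.05},
    {"slide": [0.164,-0.102,0],"spin": 0.489,"gripper": 0.05},
    {"slide": [0.164,-0.102,0],"spin": 0.489,"gripper": 0.05},
    {"slide": [0.164,-0.102,0],"spin": 0.489,"gripper": 0.05},
    {"slide": [0.164,-0.102,0],"spin": 0.489,"gripper": 0.05},
    {"slide": [0.164,-0.102,0],"spin": 0.489,"gripper": 0.05},
    {"slide": [0.164,-0.102,0],"spin": 0.489,"gripper": 0.05}
  ]
}}

```text
time_s: 2.4
ee_pos: [0.5985, -0.0635, 0.4049]
eef_rot: [3.141, -0.0, -0.098]
force: [0.4, -0.2, 0.4]
grip_width: 0.05
grip_force: 0.0
```

```bash
cat >> h.py <<'E'
def wrist():
    "picture, world cloud, and camera pose (world_from_camera)"
    o=telemetry.get_obs();im,d=cams.camera('wrist');i=cams.camera_info('wrist');K=np.array(i['camera_matrix'])
    v,u=np.mgrid[:384,:512];dx=u-K[0,2];dy=v-K[1,2];r=np.hypot(dx,dy)+1e-9;th=r/K[0,0]
    s=np.tan(th)/r
    P=np.stack([dx*s*d,dy*s*d,d,np.ones_like(d)],-1);P[(d==0)|(th>1.4)]=np.nan
    T=np.eye(4);T[:3,:3]=Ro.from_euler('xyz',o['eef_rot']).as_matrix();T[:3,3]=o['ee_pos']
    return im,(P@(T@np.array(i['tool_from_camera'])).T)[...,:3],o
E
python3 - <<'E'
from h import *
im,W,o=wrist();save('w1.png',im);np.savez('w1.npz',W=W,im=im)
print(o['ee_pos'],o['eef_rot'],o['force'])
Z=W[...,2]
print('table',np.nanmedian(Z[(abs(W[...,0]-.5)<.02)&(abs(W[...,1]-0)<.15)]),)
deck=(abs(Z-.042)<.003)&(W[...,0]>.5)&(W[...,0]<.72)&(abs(W[...,1])<.2)
print('deckz',np.nanmedian(Z[deck]))
cv2.imwrite('pics/w1z.png',cv2.applyColorMap(np.uint8(np.clip(np.nan_to_num(Z)*2000,0,255)),cv2.COLORMAP_JET))
E
```

```text
[ 0.59854305 -0.06352568  0.40489505] [ 3.14148825e+00 -2.54303045e-04 -9.83388735e-02] [ 0.35758674 -0.15779967  0.3800245 ]
table -0.0010777011447110352
deckz 0.04088018839612609
```

View pics/w1.png

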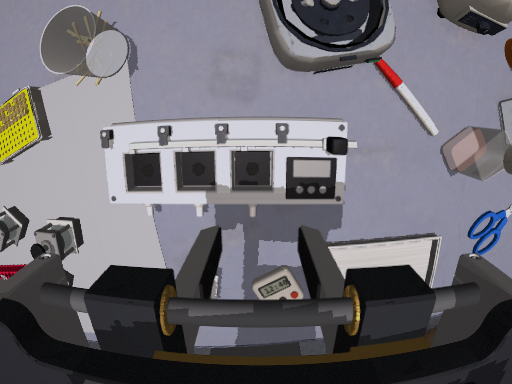

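The wrist view shows pockets at (145,170), (195,168) and (252,168), the knob at (336,145) and the timer at (278,288).

```bash
python3 - <<'E'
from h import *
z=np.load('w1.npz');W=z['W'];Z=W[...,2]
m=((abs(Z-.041)<.0025)&(W[...,0]>.5)&(W[...,0]<.72)&(abs(W[...,1])<.2)).astype(np.uint8)
m[205:]=0
m=cv2.morphologyEx(m,cv2.MORPH_OPEN,np.ones((4,4)))
n,L,s,c=cv2.connectedComponentsWithStats(m);k=1+np.argmax(s[1:,4])
q=W[L==k][:,:2];r=cv2.minAreaRect(q.astype(np.float32)*1000);print('deck',s[k],r,cv2.boxPoints(r).round(1).tolist())
for u,v in [(145,170),(195,168),(252,168)]:
    h=(Z<.030).astype(np.uint8); n,L,s,c=cv2.connectedComponentsWithStats(h);k=L[v,u]
    q=W[L==k];rr=cv2.minAreaRect(q[:,:2].astype(np.float32)*1000)
    print('pocket',len(q),rr,np.median(q,0),s[k])
kn=(Z>.075)&(Z<.09)&(W[...,0]>.55)&(W[...,0]<.7)&(abs(W[...,1])<.2)
n,L,s,c=cv2.connectedComponentsWithStats(kn.astype(np.uint8))
for k in range(1,n):
  if s[k,4]>20: q=W[L==k];print('knob',s[k],np.median(q,0),cv2.minAreaRect(q[:,:2].astype(np.float32)*1000))
ty=(abs(Z-.019)<.003)&(W[...,1]<-.1)&(W[...,0]<.55);v=np.argwhere(ty);q=W[ty];print('tray',q.min(0),q.max(0),len(q))
E
```

```text
deck [ 106  125  227   80 6490] ((603.2423095703125, 2.9488372802734375), (289.88055419921875, 116.25594329833984), 75.81938171386719) [[511.3999938964844, -123.30000305175781], [624.0999755859375, -151.8000030517578], [695.0999755859375, 129.1999969482422], [582.4000244140625, 157.6999969482422]]
pocket 1159 ((627.3973388671875, 82.5660629272461), (45.216251373291016, 46.493526458740234), 84.16156005859375) [0.62659436 0.08463358 0.02082296] [ 127  153   35   37 1159]
pocket 1394 ((620.3699340820312, 14.243094444274902), (46.07630920410156, 47.127689361572266), 84.47157287597656) [0.62004321 0.01473912 0.02077115] [ 177  151   38   39 1394]
pocket 1505 ((614.1021728515625, -55.29759979248047), (48.648284912109375, 45.87947463989258), 84.57442474365234) [ 0.61333632 -0.05494276  0.02065477] [ 232  151   41   38 1505]
knob [330 138  18  17 284] [ 0.64006918 -0.14950227  0.08222215] ((640.0222778320312, -150.4524383544922), (17.884214401245117, 16.89996910095215), 86.57496643066406)
tray [ 0.39684966 -0.33203007  0.01601001] [ 0.49887605 -0.10016994  0.02199263] 645
```

{"api": "jog_arm", "payload": {
  "rows": [
    {"slide": [0.05,0.0815,0.03],"spin": 0,"gripper": 0.05},
    {"slide": [0.05,0.0815,0.06],"spin": 0,"gripper": 0.05},
    {"slide": [0.05,0.0815,0.1],"spin": 0,"gripper": 0.05},
    {"slide": [0.05,0.0815,0.13],"spin": 0,"gripper": 0.05},
    {"slide": [0.05,0.0815,0.146],"spin": 0,"gripper": 0.05},
    {"slide": [0.05,0.0815,0.146],"spin": 0,"gripper": 0.05},
    {"slide": [0.05,0.0815,0.146],"spin": 0,"gripper": 0.0},
    {"slide": [0.05,0.0815,0.146],"spin": 0,"gripper": 0.0}
  ],
  "squeeze": 15
}}

```text
time_s: 3.25
ee_pos: [0.6412, -0.1482, 0.2611]
eef_rot: [3.141, -0.003, -0.097]
force: [-0.9, -0.6, 0.9]
grip_width: 0.0373
grip_force: 0.0
```

{"api": "jog_arm", "payload": {
  "rows": [
    {"slide": [0,0,0],"spin": 0,"gripper": 0.0},
    {"slide": [0,0,0],"spin": 0,"gripper": 0.0},
    {"slide": [0,0,0],"spin": 0,"gripper": 0.0}
  ]
}}

```text
time_s: 3.55
ee_pos: [0.641, -0.1484, 0.2597]
eef_rot: [3.141, -0.002, -0.097]
force: [-1.2, -1.6, 5.6]
grip_width: 0.0177
grip_force: 15.0
```

{"api": "jog_arm", "payload": {
  "rows": [
    {"slide": [0,-0.004,-0.001],"spin": 0,"gripper": 0.0},
    {"slide": [0,-0.008,-0.001],"spin": 0,"gripper": 0.0},
    {"slide": [0,-0.012,-0.001],"spin": 0,"gripper": 0.0},
    {"slide": [0,-0.016,-0.001],"spin": 0,"gripper": 0.0},
    {"slide": [0,-0.018,-0.001],"spin": 0,"gripper": 0.0},
    {"slide": [0,-0.018,-0.001],"spin": 0,"gripper": 0.0}
  ]
}}

```text
time_s: 4.15
ee_pos: [0.6429, -0.1299, 0.2598]
eef_rot: [-3.141, -0.001, -0.097]
force: [4.9, 0.6, -0.6]
grip_width: 0.0176
grip_force: 15.0
```

{"api": "jog_arm", "payload": {
  "rows": [
    {"slide": [0,-0.002,0],"spin": 0,"gripper": 0.0},
    {"slide": [0,-0.004,0],"spin": 0,"gripper": 0.0},
    {"slide": [0,-0.006,0],"spin": 0,"gripper": 0.0},
    {"slide": [0,-0.008,0],"spin": 0,"gripper": 0.0},
    {"slide": [0,-0.008,0],"spin": 0,"gripper": 0.0}
  ]
}}

```text
time_s: 4.65
ee_pos: [0.6433, -0.1249, 0.2598]
eef_rot: [3.137, -0.001, -0.098]
force: [3.5, -23.5, -2.5]
grip_width: 0.0179
grip_force: 15.0
```

{"api": "jog_arm", "payload": {
  "rows": [
    {"slide": [0,0.003,0],"spin": 0,"gripper": 0.05},
    {"slide": [0,0.003,0],"spin": 0,"gripper": 0.05},
    {"slide": [0,0,-0.04],"spin": 0,"gripper": 0.05},
    {"slide": [0,0,-0.09],"spin": 0,"gripper": 0.05},
    {"slide": [-0.05,-0.03,-0.11],"spin": 0,"gripper": 0.0},
    {"slide": [-0.09,-0.06,-0.11],"spin": 0,"gripper": 0.0},
    {"slide": [-0.13,-0.09,-0.11],"spin": 0,"gripper": 0.0},
    {"slide": [-0.17,-0.11,-0.11],"spin": 0,"gripper": 0.0}
  ]
}}

```text
time_s: 5.45
ee_pos: [0.4878, 0.0021, 0.3696]
eef_rot: [-3.141, 0.0, -0.097]
force: [0.8, 0.8, 0.7]
grip_width: 0.0211
grip_force: 0.0
```

```bash
cat >> h.py <<'E'
def plan(x,y,tip,yaw=None,o=None):
    "slide and spin from the present pose to fingertip pose"
    o=o or telemetry.get_obs();R=Ro.from_euler('xyz',o['eef_rot'])
    s=R.inv().apply(np.array([x,y,tip+.199])-o['ee_pos'])
    cur=o['eef_rot'][2];dy=0 if yaw is None else (yaw-cur+np.pi/2)%np.pi-np.pi/2
    print('slide',s.round(4).tolist(),'spin',round(-dy,3),'t',round(o['time_s'],1))
E
python3 - <<'E'
from h import *
im,W,o=wrist();save('w2.png',im);Z=W[...,2]
print(o['ee_pos'],o['force'])
hi=((Z>.087)&(Z<.1)&(W[...,0]>.3)&(W[...,0]<.7)&(W[...,1]>-.1)).astype(np.uint8)
n,L,s,c=cv2.connectedComponentsWithStats(hi)
for k in range(1,n):
    if s[k,4]>30: q=W[L==k];print(s[k],np.median(q,0).round(4),cv2.minAreaRect(q[:,:2].astype(np.float32)*1000))
# pockets by rays on deck plane
i=cams.camera_info('wrist')
z=np.load('w1.npz');W=z['W'];Z=W[...,2]
T=np.eye(4);T[:3,:3]=Ro.from_euler('xyz',[3.14148825e+00,-2.54303045e-04,-9.83388735e-02]).as_matrix();T[:3,3]=[0.59854305,-0.06352568,0.40489505]
C=(T@np.array(i['tool_from_camera']))[:3,3]
P=C+(W-C)*((.041-C[2])/(Z-C[2]))[...,None]
h=(Z<.037).astype(np.uint8);n,L,s,c=cv2.connectedComponentsWithStats(h)
for u,v in [(145,170),(195,168),(252,168)]:
    q=P[L==L[v,u]][:,:2]*1000;print('pocket',len(q),cv2.minAreaRect(q.astype(np.float32)),q.mean(0))
plan(.4527,.0405,.1,o=o)
E
```

```text
[0.48776977 0.00207317 0.36957235] [0.78777935 0.78220432 0.69796719]
[ 23 160  20  25 366] [0.5472 0.2447 0.093 ] ((547.1156005859375, 246.46963500976562), (26.322284698486328, 26.858718872070312), 21.43899917602539)
[211 228  18  23 178] [0.4593 0.0465 0.0922] ((459.2555847167969, 45.48739242553711), (9.849727630615234, 24.9299259185791), 55.865142822265625)
[ 15 238  16  21 247] [0.4584 0.3001 0.0917] ((458.0321350097656, 301.5743713378906), (26.399948120117188, 27.337814331054688), 54.89613342285156)
[ 94 255  23  24 406] [0.434  0.1756 0.0926] ((432.7904357910156, 176.83688354492188), (26.79920768737793, 26.95673370361328), 51.88484191894531)
pocket 1275 ((628.9601440429688, 78.81114196777344), (47.496490478515625, 47.0307502746582), 84.86653900146484) [628.84619922  77.92294667]
pocket 1489 ((622.2310180664062, 11.856630325317383), (47.062721252441406, 47.43923568725586), 83.2943344116211) [622.42213458  11.20352402]
pocket 1583 ((615.929443359375, -55.51306915283203), (47.80592346191406, 45.32052993774414), 84.33078002929688) [616.16888556 -55.72355497]
slide [-0.0386, -0.0348, 0.0706] spin 0 t 5.5
```

{"api": "jog_arm", "payload": {
  "rows": [
    {"slide": [-0.0385,-0.0345,0.03],"spin": 0,"gripper": 0.0},
    {"slide": [-0.0385,-0.0345,0.055],"spin": 0,"gripper": 0.0},
    {"slide": [-0.0385,-0.0345,0.067],"spin": 0,"gripper": 0.0},
    {"slide": [-0.0385,-0.0345,0.072],"spin": 0,"gripper": 0.0},
    {"slide": [-0.0385,-0.0345,0.076],"spin": 0,"gripper": 0.0},
    {"slide": [-0.0385,-0.0345,0.079],"spin": 0,"gripper": 0.0},
    {"slide": [-0.0385,-0.0345,0.0816],"spin": 0,"gripper": 0.0},
    {"slide": [-0.0385,-0.0345,0.0816],"spin": 0,"gripper": 0.0}
  ]
}}

```text
time_s: 6.3
ee_pos: [0.4549, 0.0382, 0.2882]
eef_rot: [-3.142, -0.001, -0.098]
force: [0.5, 0.8, 0.1]
grip_width: 0.0005
grip_force: 0.0
```

{"api": "jog_arm", "payload": {
  "rows": [
    {"slide": [0,0,0.0],"spin": 0,"gripper": 0.0},
    {"slide": [0,0,0.0],"spin": 0,"gripper": 0.0}
  ]
}}

```text
time_s: 6.5
ee_pos: [0.4546, 0.0384, 0.2882]
eef_rot: [-3.142, -0.0, -0.097]
force: [0.4, -0.5, 0.9]
grip_width: 0.0006
grip_force: 0.3
```

{"api": "jog_arm", "payload": {
  "rows": [
    {"slide": [0,0,0.002],"spin": 0,"gripper": 0.0},
    {"slide": [0,0,0.004],"spin": 0,"gripper": 0.0}
  ]
}}

```text
time_s: 6.7
ee_pos: [0.4546, 0.0385, 0.2841]
eef_rot: [3.142, -0.0, -0.097]
force: [-0.5, -0.4, 3.4]
grip_width: 0.0004
grip_force: 1.6
```

{"api": "jog_arm", "payload": {
  "rows": [
    {"slide": [0,0,0.003],"spin": 0,"gripper": 0.0},
    {"slide": [0,0,0.006],"spin": 0,"gripper": 0.0},
    {"slide": [0,0,0.0075],"spin": 0,"gripper": 0.0},
    {"slide": [0,0,0.0085],"spin": 0,"gripper": 0.0},
    {"slide": [0,0,0.0085],"spin": 0,"gripper": 0.0}
  ]
}}

```text
time_s: 7.2
ee_pos: [0.4551, 0.0385, 0.2772]
eef_rot: [-3.141, -0.003, -0.097]
force: [-6.6, -1.5, 27.1]
grip_width: 0.0006
grip_force: 13.4
```

{"api": "jog_arm", "payload": {
  "rows": [
    {"slide": [0,0,-0.03],"spin": 0,"gripper": 0.0},
    {"slide": [-0.03,0,-0.06],"spin": 0,"gripper": 0.094},
    {"slide": [-0.06,0,-0.09],"spin": 0.083,"gripper": 0.094},
    {"slide": [-0.08,0,-0.1],"spin": 0.083,"gripper": 0.094},
    {"slide": [-0.08,0,-0.1],"spin": 0.083,"gripper": 0.094},
    {"slide": [-0.08,0,-0.1],"spin": 0.083,"gripper": 0.094}
  ]
}}

```text
time_s: 7.8
ee_pos: [0.3752, 0.0463, 0.3753]
eef_rot: [-3.141, -0.0, -0.18]
force: [0.0, 0.4, -0.3]
grip_width: 0.0371
grip_force: 0.0
```

```bash
cat >> h.py <<'E'
def carts(W,tray=False,verbose=True):
    "cartridges seen: centre and yaw from head top (z 0.07) and plate"
    Z=W[...,2];out=[]
    ok=(W[...,0]>.28)&(W[...,0]<.72)&(abs(W[...,1])<.47)
    hi=((Z>.073)&(Z<.1)&ok).astype(np.uint8)
    n,L,s,c=cv2.connectedComponentsWithStats(hi)
    for k in range(1,n):
        if s[k,4]<30: continue
        q=W[L==k];p=np.median(q,0);top=np.percentile(q[:,2],80)
        row=[p.round(4).tolist(),round(float(top),4)]
        for zz,tol in [(.069,.003),(.029,.0025)]:
            m=(np.hypot(W[...,0]-p[0],W[...,1]-p[1])<.042)&(abs(Z-zz)<tol)
            if m.sum()>20:
                r=cv2.minAreaRect(W[m][:,:2].astype(np.float32)*1000);row.append((int(m.sum()),np.round(r[0],1).tolist(),np.round(r[1],1).tolist(),round(r[2],1)))
        print(row)
E
python3 - <<'E'
from h import *
im,W,o=wrist();save('w3.png',im);carts(W)
plan(.454,.0395,.1,-.18,o=o);print(o['eef_rot'],o['ee_pos'])
E
```

```text
[[0.5461, 0.2452, 0.0929], 0.0937, (816, [547.0, 247.1], [45.1, 44.3], 83.2), (483, [546.9, 246.8], [53.8, 54.4], 82.8)]
[[0.4533, 0.0391, 0.0766], 0.0772, (1364, [453.8, 39.0], [44.3, 43.9], 76.6), (360, [453.7, 39.2], [54.2, 54.2], 77.8)]
[[0.4328, 0.1759, 0.0927], 0.0933, (1019, [433.0, 176.5], [44.4, 43.1], 79.9), (568, [432.7, 177.2], [54.2, 53.4], 80.3)]
[[0.4575, 0.2999, 0.0917], 0.0924, (704, [457.1, 301.7], [43.8, 44.1], 56.8), (476, [457.2, 302.6], [54.5, 54.7], 57.1)]
slide [0.0787, -0.0074, 0.0763] spin 0.0 t 7.8
[-3.14147564e+00 -4.06435124e-04 -1.79806047e-01] [0.3752126  0.04625979 0.375254  ]
```

View pics/w3.png

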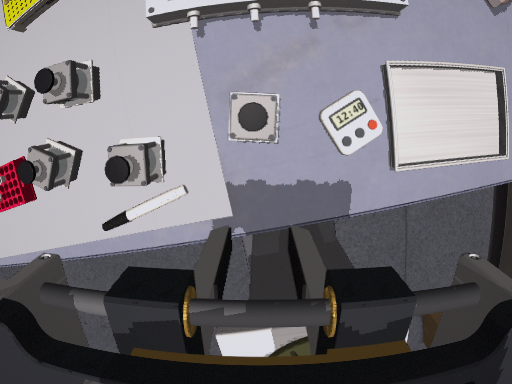

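{"api": "jog_arm", "payload": {
  "rows": [
    {"slide": [0.045,-0.007,0.0],"spin": 0.043,"gripper": 0.09},
    {"slide": [0.0786,-0.007,0.02],"spin": 0.043,"gripper": 0.09},
    {"slide": [0.0786,-0.007,0.06],"spin": 0.043,"gripper": 0.09},
    {"slide": [0.0786,-0.007,0.1],"spin": 0.043,"gripper": 0.09},
    {"slide": [0.0786,-0.007,0.137],"spin": 0.043,"gripper": 0.09},
    {"slide": [0.0786,-0.007,0.137],"spin": 0.043,"gripper": 0.09},
    {"slide": [0.0786,-0.007,0.137],"spin": 0.043,"gripper": 0.03},
    {"slide": [0.0786,-0.007,0.137],"spin": 0.043,"gripper": 0.03}
  ],
  "squeeze": 30
}}

```text
time_s: 8.65
ee_pos: [0.4543, 0.039, 0.24]
eef_rot: [-3.141, -0.002, -0.223]
force: [-0.1, -0.6, -1.0]
grip_width: 0.0778
grip_force: 0.0
```

{"api": "jog_arm", "payload": {
  "rows": [
    {"slide": [0,0,0],"spin": 0,"gripper": 0.03},
    {"slide": [0,0,0],"spin": 0,"gripper": 0.03},
    {"slide": [0,0,0],"spin": 0,"gripper": 0.03},
    {"slide": [0,0,0],"spin": 0,"gripper": 0.03}
  ]
}}

```text
time_s: 9.05
ee_pos: [0.4536, 0.0391, 0.2389]
eef_rot: [-3.141, -0.001, -0.223]
force: [-0.1, -0.0, -0.4]
grip_width: 0.0453
grip_force: 0.0
```

```bash
python3 - <<'E'
from h import *
o=telemetry.get_obs();print(o['grip_width'],o['grip_force'])
for p in [(.616,-.0556),(.6223,.0115),(.629,.0783)]: plan(*p,.039+.016,-.097,o=o)
E
```

```text
0.04534170863783768 0.0
slide [0.1793, 0.0564, -0.015] spin -0.126 t 9.1
slide [0.1706, -0.0105, -0.015] spin -0.126 t 9.1
slide [0.1624, -0.0771, -0.015] spin -0.126 t 9.1
```

{"api": "jog_arm", "payload": {
  "rows": [
    {"slide": [0,0,0],"spin": 0,"gripper": 0.03},
    {"slide": [0,0,-0.04],"spin": 0,"gripper": 0.03},
    {"slide": [0,0,-0.08],"spin": 0,"gripper": 0.03},
    {"slide": [0.045,0.015,-0.085],"spin": -0.06,"gripper": 0.03},
    {"slide": [0.09,0.03,-0.085],"spin": -0.126,"gripper": 0.03},
    {"slide": [0.135,0.045,-0.085],"spin": -0.126,"gripper": 0.03},
    {"slide": [0.1793,0.0564,-0.085],"spin": -0.126,"gripper": 0.03},
    {"slide": [0.1793,0.0564,-0.07],"spin": -0.126,"gripper": 0.03}
  ]
}}

```text
time_s: 9.85
ee_pos: [0.619, -0.0581, 0.3091]
eef_rot: [3.141, -0.004, -0.099]
force: [0.1, 0.7, -2.0]
grip_width: 0.0439
grip_force: 30.0
```

{"api": "jog_arm", "payload": {
  "rows": [
    {"slide": [0,0,0.01],"spin": 0,"gripper": 0.03},
    {"slide": [0,0,0.01],"spin": 0,"gripper": 0.03},
    {"slide": [0,0,0.01],"spin": 0,"gripper": 0.03}
  ]
}}

```text
time_s: 10.15
ee_pos: [0.6154, -0.0551, 0.2987]
eef_rot: [-3.142, 0.001, -0.097]
force: [0.6, 0.2, -1.9]
grip_width: 0.0442
grip_force: 30.0
```

```bash
python3 - <<'E'
from h import *
im,W,o=wrist();save('w4.png',im)
print(o['grip_width'],o['grip_force'],o['force'],o['ee_pos'])
plan(.616,-.0556,.055,-.097,o=o)
i=cams.camera_info('wrist');Z=W[...,2]
T=np.eye(4);T[:3,:3]=Ro.from_euler('xyz',o['eef_rot']).as_matrix();T[:3,3]=o['ee_pos']
C=(T@np.array(i['tool_from_camera']))[:3,3]
P=C+(W-C)*((.041-C[2])/(Z-C[2]))[...,None]
h=(Z<.037).astype(np.uint8);n,L,s,c=cv2.connectedComponentsWithStats(h)
for k in range(1,n):
    q=P[L==k][:,:2]*1000
    if len(q)>500: print(len(q),cv2.minAreaRect(q.astype(np.float32)),s[k])
E
```

```text
0.04417687880063691 29.97990220785141 [ 0.5587609   0.23890947 -1.86677313] [ 0.61540421 -0.05505525  0.29874742]
slide [0.0007, 0.0005, 0.0447] spin 0.0 t 10.2
84820 ((687.6231689453125, -57.11077880859375), (650.809326171875, 325.58709716796875), 83.92536926269531) [    0     0   512   290 84820]
817 ((773.0735473632812, -165.89193725585938), (89.3917465209961, 28.871511459350586), 88.85360717773438) [321   0  97  35 817]
519 ((635.7400512695312, -57.46638870239258), (46.90913391113281, 8.42117691040039), 83.20960235595703) [232 183  58  11 519]
2098 ((628.8838500976562, 77.97352600097656), (46.80674743652344, 47.10752487182617), 84.57659149169922) [  89  184   50   51 2098]
2673 ((621.9373779296875, 11.509815216064453), (48.05799865722656, 47.41497802734375), 84.4846420288086) [ 154  184   57   53 2673]
883 ((541.7323608398438, -47.44359588623047), (83.26622772216797, 29.328330993652344), 84.48565673828125) [216 273  88  27 883]
675 ((482.7216491699219, 155.73947143554688), (29.47060775756836, 57.82341384887695), 84.13755798339844) [ 77 312  33  40 675]
602 ((444.966552734375, -235.48556518554688), (29.28982162475586, 57.84013748168945), 84.92169189453125) [415 312  28  37 602]
3264 ((471.16143798828125, -40.62146759033203), (128.60650634765625, 43.09037780761719), 84.49534606933594) [ 201  326  118   31 3264]
```

View pics/w4.png

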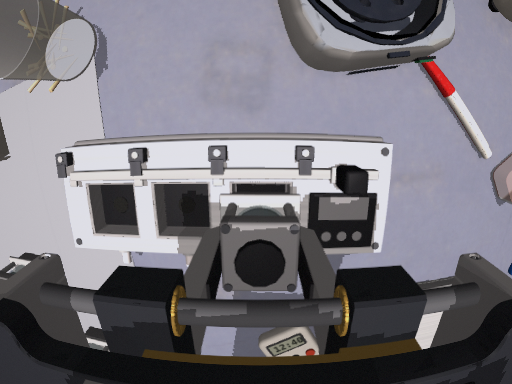

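{"api": "jog_arm", "payload": {
  "rows": [
    {"slide": [0.0005,0.0006,0.01],"spin": 0,"gripper": 0.03},
    {"slide": [0.0005,0.0006,0.018],"spin": 0,"gripper": 0.03},
    {"slide": [0.0005,0.0006,0.024],"spin": 0,"gripper": 0.03},
    {"slide": [0.0005,0.0006,0.03],"spin": 0,"gripper": 0.03},
    {"slide": [0.0005,0.0006,0.03],"spin": 0,"gripper": 0.03}
  ]
}}

```text
time_s: 10.7
ee_pos: [0.6162, -0.0562, 0.2674]
eef_rot: [-3.141, 0.002, -0.097]
force: [0.6, -0.8, -0.9]
grip_width: 0.0437
grip_force: 30.0
```

{"api": "jog_arm", "payload": {
  "rows": [
    {"slide": [0,0,0.006],"spin": 0,"gripper": 0.03},
    {"slide": [0,0,0.01],"spin": 0,"gripper": 0.03},
    {"slide": [0,0,0.012],"spin": 0,"gripper": 0.03},
    {"slide": [0,0,0.014],"spin": 0,"gripper": 0.03},
    {"slide": [0,0,0.015],"spin": 0,"gripper": 0.03},
    {"slide": [0,0,0.015],"spin": 0,"gripper": 0.03}
  ]
}}

```text
time_s: 11.3
ee_pos: [0.6165, -0.0563, 0.2548]
eef_rot: [3.142, -0.001, -0.097]
force: [-4.9, 0.1, 12.9]
grip_width: 0.0441
grip_force: 30.0
```

{"api": "jog_arm", "payload": {
  "rows": [
    {"slide": [0,0,0],"spin": 0,"gripper": 0.056},
    {"slide": [0,0,0],"spin": 0,"gripper": 0.056},
    {"slide": [0,0,-0.03],"spin": 0,"gripper": 0.056},
    {"slide": [0,0,-0.07],"spin": 0,"gripper": 0.0},
    {"slide": [0,0,-0.07],"spin": 0,"gripper": 0.0},
    {"slide": [0,0,-0.07],"spin": 0,"gripper": 0.0},
    {"slide": [0,0,-0.07],"spin": 0,"gripper": 0.0},
    {"slide": [0,0,-0.05],"spin": 0,"gripper": 0.0}
  ]
}}

```text
time_s: 12.1
ee_pos: [0.6166, -0.0563, 0.3042]
eef_rot: [3.141, -0.002, -0.097]
force: [0.9, 0.3, 0.5]
grip_width: 0.0195
grip_force: 0.0
```

{"api": "jog_arm", "payload": {
  "rows": [
    {"slide": [0,0,0.006],"spin": 0,"gripper": 0.0},
    {"slide": [0,0,0.009],"spin": 0,"gripper": 0.0},
    {"slide": [0,0,0.011],"spin": 0,"gripper": 0.0},
    {"slide": [0,0,0.011],"spin": 0,"gripper": 0.0}
  ]
}}

```text
time_s: 12.5
ee_pos: [0.6165, -0.0563, 0.2934]
eef_rot: [3.142, -0.0, -0.097]
force: [-3.0, 0.2, 8.1]
grip_width: 0.0007
grip_force: 4.2
```

{"api": "jog_arm", "payload": {
  "rows": [
    {"slide": [0,0,0.0012],"spin": 0,"gripper": 0.0},
    {"slide": [0,0,0.0012],"spin": 0,"gripper": 0.0},
    {"slide": [0,0,0.0012],"spin": 0,"gripper": 0.0}
  ]
}}

```text
time_s: 12.8
ee_pos: [0.6165, -0.0563, 0.2933]
eef_rot: [3.141, -0.001, -0.097]
force: [-7.3, 0.9, 16.9]
grip_width: 0.0004
grip_force: 8.3
```

```bash
python3 - <<'E'
from h import *
o=telemetry.get_obs();print(o['ee_pos'])
plan(.433,.1768,.089,o=o)
E
```

```text
[ 0.61649156 -0.05627729  0.29328239]
slide [-0.2052, -0.2142, 0.005] spin 0 t 12.8
```

{"api": "jog_arm", "payload": {
  "rows": [
    {"slide": [0,0,-0.04],"spin": 0,"gripper": 0.0},
    {"slide": [-0.033,-0.034,-0.05],"spin": 0,"gripper": 0.0},
    {"slide": [-0.066,-0.068,-0.05],"spin": 0,"gripper": 0.0},
    {"slide": [-0.1,-0.103,-0.05],"spin": 0,"gripper": 0.0},
    {"slide": [-0.134,-0.137,-0.05],"spin": 0,"gripper": 0.0},
    {"slide": [-0.168,-0.171,-0.05],"spin": 0,"gripper": 0.0},
    {"slide": [-0.2052,-0.2142,-0.03],"spin": 0,"gripper": 0.0},
    {"slide": [-0.2052,-0.2142,-0.02],"spin": 0,"gripper": 0.0}
  ]
}}

```text
time_s: 13.6
ee_pos: [0.4307, 0.1794, 0.3113]
eef_rot: [-3.141, -0.0, -0.094]
force: [1.0, -0.8, -0.2]
grip_width: 0.0005
grip_force: 0.0
```

{"api": "jog_arm", "payload": {
  "rows": [
    {"slide": [0,0,0.0],"spin": 0,"gripper": 0.0}
  ]
}}

```text
time_s: 13.7
ee_pos: [0.4319, 0.1779, 0.3104]
eef_rot: [3.141, 0.002, -0.095]
force: [0.2, -0.5, 0.0]
grip_width: 0.0
grip_force: 0.0
```

{"api": "jog_arm", "payload": {
  "rows": [
    {"slide": [0,0,0.012],"spin": 0,"gripper": 0.0},
    {"slide": [0,0,0.016],"spin": 0,"gripper": 0.0},
    {"slide": [0,0,0.019],"spin": 0,"gripper": 0.0},
    {"slide": [0,0,0.022],"spin": 0,"gripper": 0.0},
    {"slide": [0,0,0.0245],"spin": 0,"gripper": 0.0}
  ]
}}

```text
time_s: 14.2
ee_pos: [0.4336, 0.1763, 0.2875]
eef_rot: [-3.141, -0.001, -0.098]
force: [-2.3, -2.5, 12.0]
grip_width: 0.0008
grip_force: 5.9
```

{"api": "jog_arm", "payload": {
  "rows": [
    {"slide": [0,0,0],"spin": 0,"gripper": 0.0},
    {"slide": [0,0,0],"spin": 0,"gripper": 0.0}
  ]
}}

```text
time_s: 14.4
ee_pos: [0.4335, 0.1763, 0.2874]
eef_rot: [-3.141, -0.001, -0.098]
force: [-1.5, -2.1, 6.0]
grip_width: 0.0003
grip_force: 2.9
```

```bash
python3 - <<'E'
from h import *
o=telemetry.get_obs();print(o['ee_pos'])
plan(.4572,.302,.1115,o=o);plan(.547,.247,.1115,o=o);plan(.568,.372,.1115,o=o)
E
```

```text
[0.43346974 0.17626833 0.28737614]
slide [0.0113, -0.1275, -0.0231] spin 0 t 14.4
slide [0.1061, -0.0815, -0.023] spin 0 t 14.4
slide [0.1147, -0.208, -0.023] spin 0 t 14.4
```

{"api": "jog_arm", "payload": {
  "rows": [
    {"slide": [0,0,0.001],"spin": 0,"gripper": 0.0},
    {"slide": [0,0,0.002],"spin": 0,"gripper": 0.0}
  ]
}}

```text
time_s: 14.6
ee_pos: [0.4336, 0.1763, 0.2859]
eef_rot: [-3.141, -0.002, -0.098]
force: [-3.7, -1.9, 13.4]
grip_width: 0.0004
grip_force: 6.8
```

{"api": "jog_arm", "payload": {
  "rows": [
    {"slide": [0,0,-0.03],"spin": 0,"gripper": 0.0},
    {"slide": [0.011,-0.04,-0.03],"spin": 0,"gripper": 0.0},
    {"slide": [0.0113,-0.08,-0.03],"spin": 0,"gripper": 0.0},
    {"slide": [0.0113,-0.1275,-0.026],"spin": 0,"gripper": 0.0},
    {"slide": [0.0113,-0.1275,-0.025],"spin": 0,"gripper": 0.0},
    {"slide": [0.0113,-0.1275,-0.025],"spin": 0,"gripper": 0.0}
  ]
}}

```text
time_s: 15.2
ee_pos: [0.4567, 0.3027, 0.3092]
eef_rot: [3.141, 0.001, -0.096]
force: [-0.7, -0.2, 0.5]
grip_width: 0.0006
grip_force: 0.0
```

Cartridge 3 is blocked. Next I test cartridge 5.

{"api": "jog_arm", "payload": {
  "rows": [
    {"slide": [0,0,0.011],"spin": 0,"gripper": 0.0},
    {"slide": [0,0,0.015],"spin": 0,"gripper": 0.0},
    {"slide": [0,0,0.018],"spin": 0,"gripper": 0.0},
    {"slide": [0,0,0.021],"spin": 0,"gripper": 0.0},
    {"slide": [0,0,0.0235],"spin": 0,"gripper": 0.0}
  ]
}}

```text
time_s: 15.7
ee_pos: [0.4567, 0.3023, 0.2864]
eef_rot: [-3.141, -0.0, -0.098]
force: [-0.3, -1.8, 2.8]
grip_width: 0.0006
grip_force: 1.6
```

{"api": "jog_arm", "payload": {
  "rows": [
    {"slide": [0,0,0.003],"spin": 0,"gripper": 0.0},
    {"slide": [0,0,0.006],"spin": 0,"gripper": 0.0},
    {"slide": [0,0,0.0085],"spin": 0,"gripper": 0.0},
    {"slide": [0,0,0.01],"spin": 0,"gripper": 0.0},
    {"slide": [0,0,0.01],"spin": 0,"gripper": 0.0}
  ]
}}

```text
time_s: 16.2
ee_pos: [0.4569, 0.3027, 0.2776]
eef_rot: [-3.141, -0.002, -0.097]
force: [-1.9, -4.6, 15.5]
grip_width: 0.0006
grip_force: 7.9
```

{"api": "jog_arm", "payload": {
  "rows": [
    {"slide": [0,0,-0.033],"spin": 0,"gripper": 0.0},
    {"slide": [0.045,0.023,-0.033],"spin": 0,"gripper": 0.0},
    {"slide": [0.0948,0.046,-0.033],"spin": 0,"gripper": 0.0},
    {"slide": [0.0948,0.046,-0.033],"spin": 0,"gripper": 0.0},
    {"slide": [0.0948,0.046,-0.033],"spin": 0,"gripper": 0.0}
  ]
}}

```text
time_s: 16.7
ee_pos: [0.547, 0.247, 0.3085]
eef_rot: [3.141, 0.001, -0.099]
force: [-1.4, 0.4, 0.1]
grip_width: 0.0008
grip_force: 0.0
```

{"api": "jog_arm", "payload": {
  "rows": [
    {"slide": [0,0,0.011],"spin": 0,"gripper": 0.0},
    {"slide": [0,0,0.015],"spin": 0,"gripper": 0.0},
    {"slide": [0,0,0.018],"spin": 0,"gripper": 0.0},
    {"slide": [0,0,0.0205],"spin": 0,"gripper": 0.0},
    {"slide": [0,0,0.023],"spin": 0,"gripper": 0.0}
  ]
}}

```text
time_s: 17.2
ee_pos: [0.5462, 0.248, 0.2864]
eef_rot: [-3.141, -0.0, -0.097]
force: [-1.4, 0.6, 4.0]
grip_width: 0.0008
grip_force: 1.6
```

Cartridge 2 is free, so I press it home. By elimination cartridge 4 should be blocked, but I will still feel it.

{"api": "jog_arm", "payload": {
  "rows": [
    {"slide": [0,0,0.003],"spin": 0,"gripper": 0.0},
    {"slide": [0,0,0.006],"spin": 0,"gripper": 0.0},
    {"slide": [0,0,0.0085],"spin": 0,"gripper": 0.0},
    {"slide": [0,0,0.0103],"spin": 0,"gripper": 0.0},
    {"slide": [0,0,0.0103],"spin": 0,"gripper": 0.0}
  ]
}}

```text
time_s: 17.7
ee_pos: [0.5466, 0.2479, 0.2777]
eef_rot: [-3.14, -0.002, -0.097]
force: [-5.8, -1.2, 17.1]
grip_width: 0.0009
grip_force: 8.7
```

{"api": "jog_arm", "payload": {
  "rows": [
    {"slide": [0,0,-0.033],"spin": 0,"gripper": 0.0},
    {"slide": [0.003,-0.04,-0.033],"spin": 0,"gripper": 0.0},
    {"slide": [0.006,-0.085,-0.033],"spin": 0,"gripper": 0.0},
    {"slide": [0.0086,-0.1265,-0.033],"spin": 0,"gripper": 0.0},
    {"slide": [0.0086,-0.1265,-0.033],"spin": 0,"gripper": 0.0},
    {"slide": [0.0086,-0.1265,-0.033],"spin": 0,"gripper": 0.0}
  ]
}}

```text
time_s: 18.3
ee_pos: [0.5671, 0.3731, 0.308]
eef_rot: [3.141, 0.001, -0.096]
force: [0.4, -0.8, -0.8]
grip_width: 0.0005
grip_force: 0.0
```

{"api": "jog_arm", "payload": {
  "rows": [
    {"slide": [0,0,0.011],"spin": 0,"gripper": 0.0},
    {"slide": [0,0,0.015],"spin": 0,"gripper": 0.0},
    {"slide": [0,0,0.018],"spin": 0,"gripper": 0.0},
    {"slide": [0,0,0.0205],"spin": 0,"gripper": 0.0},
    {"slide": [0,0,0.0225],"spin": 0,"gripper": 0.0}
  ]
}}

```text
time_s: 18.8
ee_pos: [0.5676, 0.3719, 0.2876]
eef_rot: [-3.141, -0.001, -0.098]
force: [-2.3, -2.2, 11.3]
grip_width: 0.0003
grip_force: 5.9
```

{"api": "jog_arm", "payload": {
  "rows": [
    {"slide": [0,0,-0.04],"spin": 0,"gripper": 0.0},
    {"slide": [-0.02,0.03,-0.07],"spin": 0,"gripper": 0.09},
    {"slide": [-0.05,0.07,-0.09],"spin": 0,"gripper": 0.09},
    {"slide": [-0.085,0.11,-0.09],"spin": 0,"gripper": 0.09},
    {"slide": [-0.085,0.131,-0.09],"spin": 0,"gripper": 0.09},
    {"slide": [-0.085,0.131,-0.09],"spin": 0,"gripper": 0.09},
    {"slide": [-0.085,0.131,-0.09],"spin": 0,"gripper": 0.09}
  ]
}}

```text
time_s: 19.5
ee_pos: [0.4701, 0.2501, 0.3768]
eef_rot: [-3.141, -0.001, -0.099]
force: [1.0, -0.4, -0.4]
grip_width: 0.045
grip_force: 0.0
```

```bash
python3 - <<'E'
from h import *
im,W,o=wrist();save('w5.png',im);carts(W)
plan(.547,.247,.039,-.122,o=o)
E
```

```text
[[0.675, 0.4473, 0.0809], 0.0822, (266, [677.5, 456.2], [74.3, 56.6], 10.7), (126, [669.1, 434.8], [38.0, 82.7], 64.6)]
[[0.6151, -0.0427, 0.0845], 0.0902, (64, [608.0, -43.2], [56.7, 28.5], 37.6), (89, [604.0, -19.6], [77.8, 23.8], 26.5)]
[[0.5691, 0.3705, 0.0918], 0.0924, (1057, [569.1, 371.4], [44.8, 44.3], 48.4), (623, [569.3, 371.6], [54.2, 54.7], 48.3)]
[[0.5471, 0.2477, 0.0767], 0.0772, (1358, [547.2, 247.9], [44.6, 43.4], 82.6), (353, [547.3, 247.6], [54.6, 53.8], 82.6)]
[[0.4585, 0.3026, 0.0765], 0.0772, (962, [457.9, 303.4], [44.0, 44.4], 57.8), (519, [458.4, 302.6], [54.0, 53.5], 55.6)]
[[0.4337, 0.1783, 0.0917], 0.0923, (943, [433.2, 177.8], [45.0, 44.0], 80.0), (522, [436.8, 177.3], [53.2, 45.6], 79.3)]
slide [0.0767, -0.0045, 0.1389] spin 0.023 t 19.5
```

{"api": "jog_arm", "payload": {
  "rows": [
    {"slide": [0.045,-0.005,0.0],"spin": 0.03,"gripper": 0.09},
    {"slide": [0.077,-0.0053,0.02],"spin": 0.03,"gripper": 0.09},
    {"slide": [0.077,-0.0053,0.06],"spin": 0.03,"gripper": 0.09},
    {"slide": [0.077,-0.0053,0.1],"spin": 0.03,"gripper": 0.09},
    {"slide": [0.077,-0.0053,0.1385],"spin": 0.03,"gripper": 0.09},
    {"slide": [0.077,-0.0053,0.1385],"spin": 0.03,"gripper": 0.09},
    {"slide": [0.077,-0.0053,0.1385],"spin": 0.03,"gripper": 0.03},
    {"slide": [0.077,-0.0053,0.1385],"spin": 0.03,"gripper": 0.03}
  ],
  "squeeze": 30
}}

```text
time_s: 20.35
ee_pos: [0.5477, 0.2489, 0.2403]
eef_rot: [-3.14, -0.003, -0.127]
force: [1.4, -0.0, 0.6]
grip_width: 0.0774
grip_force: 0.0
```

{"api": "jog_arm", "payload": {
  "rows": [
    {"slide": [0,0,0],"spin": 0,"gripper": 0.03},
    {"slide": [0,0,0],"spin": 0,"gripper": 0.03},
    {"slide": [0,0,0],"spin": 0,"gripper": 0.03},
    {"slide": [0,0,0],"spin": 0,"gripper": 0.03},
    {"slide": [0,0,0],"spin": 0,"gripper": 0.03}
  ]
}}

```text
time_s: 20.85
ee_pos: [0.5472, 0.2483, 0.2384]
eef_rot: [-3.141, -0.0, -0.127]
force: [-0.6, -0.8, 3.8]
grip_width: 0.0441
grip_force: 30.0
```

```bash
python3 - <<'E'
from h import *
o=telemetry.get_obs();print(o['grip_width'],o['grip_force'],o['ee_pos'],o['eef_rot'])
for p in [(.6221,.0114),(.629,.0781)]: plan(*p,.039+.016,-.097,o=o)
E
```

```text
0.04413143711633039 29.994778633117676 [0.54717542 0.24834864 0.23840308] [-3.14149618e+00 -3.59869581e-04 -1.27204732e-01]
slide [0.1044, 0.2255, -0.0156] spin -0.03 t 20.9
slide [0.1028, 0.1585, -0.0156] spin -0.03 t 20.9
```

{"api": "jog_arm", "payload": {
  "rows": [
    {"slide": [0,0,-0.045],"spin": 0,"gripper": 0.03},
    {"slide": [0,0.005,-0.085],"spin": 0,"gripper": 0.03},
    {"slide": [0.02,0.045,-0.085],"spin": -0.03,"gripper": 0.03},
    {"slide": [0.04,0.088,-0.085],"spin": -0.03,"gripper": 0.03},
    {"slide": [0.061,0.132,-0.085],"spin": -0.03,"gripper": 0.03},
    {"slide": [0.083,0.178,-0.085],"spin": -0.03,"gripper": 0.03},
    {"slide": [0.1044,0.2255,-0.085],"spin": -0.03,"gripper": 0.03},
    {"slide": [0.1044,0.2255,-0.065],"spin": -0.03,"gripper": 0.03}
  ]
}}

```text
time_s: 21.65
ee_pos: [0.6233, 0.0063, 0.3048]
eef_rot: [3.141, -0.004, -0.102]
force: [-0.1, 1.6, -2.3]
grip_width: 0.0438
grip_force: 30.0
```

{"api": "jog_arm", "payload": {
  "rows": [
    {"slide": [0,0,0.008],"spin": 0,"gripper": 0.03},
    {"slide": [0,0,0.008],"spin": 0,"gripper": 0.03},
    {"slide": [0,0,0.008],"spin": 0,"gripper": 0.03}
  ]
}}

```text
time_s: 21.95
ee_pos: [0.622, 0.0126, 0.2954]
eef_rot: [-3.142, 0.0, -0.096]
force: [-0.3, 1.0, -2.6]
grip_width: 0.044
grip_force: 30.0
```

```bash
python3 - <<'E'
from h import *
o=telemetry.get_obs();print(o['ee_pos'],o['force'])
plan(.6221,.0114,.055,-.097,o=o)
E
```

```text
[0.62198328 0.01259385 0.29536901] [-0.27941317  0.98095056 -2.6004424 ]
slide [0.0002, 0.0012, 0.0414] spin 0.001 t 21.9
```

{"api": "jog_arm", "payload": {
  "rows": [
    {"slide": [0,0.0004,0.01],"spin": 0,"gripper": 0.03},
    {"slide": [0,0.0004,0.018],"spin": 0,"gripper": 0.03},
    {"slide": [0,0.0004,0.023],"spin": 0,"gripper": 0.03},
    {"slide": [0,0.0004,0.027],"spin": 0,"gripper": 0.03},
    {"slide": [0,0.0004,0.027],"spin": 0,"gripper": 0.03}
  ]
}}

```text
time_s: 22.45
ee_pos: [0.622, 0.0111, 0.2673]
eef_rot: [3.142, 0.001, -0.097]
force: [-0.0, -0.4, -2.1]
grip_width: 0.0439
grip_force: 30.0
```

Next I press it in, release, and press on top.

{"api": "jog_arm", "payload": {
  "rows": [
    {"slide": [0,0,0.006],"spin": 0,"gripper": 0.03},
    {"slide": [0,0,0.01],"spin": 0,"gripper": 0.03},
    {"slide": [0,0,0.012],"spin": 0,"gripper": 0.03},
    {"slide": [0,0,0.014],"spin": 0,"gripper": 0.03},
    {"slide": [0,0,0.0145],"spin": 0,"gripper": 0.03},
    {"slide": [0,0,0.0145],"spin": 0,"gripper": 0.03}
  ]
}}

```text
time_s: 23.05
ee_pos: [0.6221, 0.011, 0.2543]
eef_rot: [-3.142, -0.001, -0.097]
force: [-2.6, -0.3, 7.4]
grip_width: 0.0437
grip_force: 30.0
```

{"api": "jog_arm", "payload": {
  "rows": [
    {"slide": [0,0,0],"spin": 0,"gripper": 0.056},
    {"slide": [0,0,0],"spin": 0,"gripper": 0.056},
    {"slide": [0,0,-0.03],"spin": 0,"gripper": 0.056},
    {"slide": [0,0,-0.07],"spin": 0,"gripper": 0.0},
    {"slide": [0,0,-0.07],"spin": 0,"gripper": 0.0},
    {"slide": [0,0,-0.07],"spin": 0,"gripper": 0.0},
    {"slide": [0,0,-0.07],"spin": 0,"gripper": 0.0},
    {"slide": [0,0,-0.05],"spin": 0,"gripper": 0.0}
  ]
}}

```text
time_s: 23.85
ee_pos: [0.6223, 0.0111, 0.3042]
eef_rot: [-3.141, -0.002, -0.097]
force: [0.2, 0.4, -0.3]
grip_width: 0.0194
grip_force: 0.0
```

{"api": "jog_arm", "payload": {
  "rows": [
    {"slide": [0,0,0.006],"spin": 0,"gripper": 0.0},
    {"slide": [0,0,0.009],"spin": 0,"gripper": 0.0},
    {"slide": [0,0,0.0115],"spin": 0,"gripper": 0.0},
    {"slide": [0,0,0.0118],"spin": 0,"gripper": 0.0},
    {"slide": [0,0,0.0118],"spin": 0,"gripper": 0.0}
  ]
}}

```text
time_s: 24.35
ee_pos: [0.6221, 0.0111, 0.2933]
eef_rot: [-3.141, -0.001, -0.097]
force: [-6.0, 0.8, 13.9]
grip_width: 0.0004
grip_force: 6.8
```

```bash
python3 - <<'E'
from h import *
for c in ['scene','side']:
    z=np.load(c+'0.npz');W=cloud(c,z['d']);p=W[...,:2]-[.458,.303];a=p@[.836,-.549];b=p@[.549,.836]
    m=(abs(b)<.02)&(abs(a)>.035)&(abs(a)<.1)
    for s in (-1,1): 
        for lo in (.035,.05,.065,.08): k=m&(s*a>lo)&(s*a<lo+.015);print(c,s,lo,np.nanmax(W[k][:,2]).round(3) if k.any() else None)
im,d=cams.camera('scene');W=cloud('scene',d);carts(W);save('s2.png',im)
o=telemetry.get_obs();plan(.458,.303,.039,.99,o=o);plan(.458,.303,.039,o=o)
E
```

```text
scene -1 0.035 0.005
scene -1 0.05 0.005
scene -1 0.065 0.005
scene -1 0.08 0.005
scene 1 0.035 None
scene 1 0.05 0.002
scene 1 0.065 0.073
scene 1 0.08 0.096
side -1 0.035 0.005
side -1 0.05 0.007
side -1 0.065 0.005
side -1 0.08 0.006
side 1 0.035 0.002
side 1 0.05 0.004
side 1 0.065 0.073
side 1 0.08 0.099
[[0.6061, -0.3466, 0.0889], 0.0949]
[[0.6387, -0.1216, 0.0808], 0.0834]
[[0.6095, -0.0485, 0.0857], 0.0917]
[[0.613, 0.021, 0.085], 0.0888, (32, [593.1, 35.9], [75.3, 32.2], 48.8)]
[[0.4313, 0.1785, 0.0924], 0.0936, (186, [431.6, 178.1], [44.1, 45.6], 81.3), (129, [431.7, 177.3], [54.7, 53.6], 79.7)]
[[0.6741, 0.4502, 0.0819], 0.0835, (45, [670.5, 455.3], [62.1, 58.6], 8.3), (21, [643.4, 446.2], [3.5, 47.1], 13.7)]
[[0.5673, 0.3724, 0.0926], 0.0941, (220, [568.2, 372.3], [43.6, 46.4], 47.3), (143, [568.8, 371.1], [53.7, 54.9], 47.5)]
[[0.4561, 0.3032, 0.0776], 0.0786, (204, [456.3, 303.2], [43.2, 44.9], 56.9), (134, [456.5, 302.8], [54.0, 54.3], 56.9)]
slide [-0.1917, -0.2745, 0.0552] spin -1.087 t 24.4
slide [-0.1917, -0.2745, 0.0552] spin 0 t 24.4
```

{"api": "jog_arm", "payload": {
  "rows": [
    {"slide": [0,0,-0.045],"spin": 0,"gripper": 0.0},
    {"slide": [-0.02,-0.03,-0.075],"spin": 0,"gripper": 0.068},
    {"slide": [-0.046,-0.069,-0.08],"spin": 0,"gripper": 0.068},
    {"slide": [-0.074,-0.109,-0.08],"spin": 0,"gripper": 0.068},
    {"slide": [-0.102,-0.149,-0.08],"spin": 0,"gripper": 0.068},
    {"slide": [-0.13,-0.19,-0.08],"spin": 0,"gripper": 0.068},
    {"slide": [-0.16,-0.23,-0.08],"spin": 0,"gripper": 0.068},
    {"slide": [-0.1917,-0.2745,-0.08],"spin": 0,"gripper": 0.068}
  ]
}}

```text
time_s: 25.2
ee_pos: [0.4589, 0.3003, 0.372]
eef_rot: [-3.142, -0.0, -0.097]
force: [0.1, 0.5, 0.1]
grip_width: 0.0532
grip_force: 0.0
```

{"api": "jog_arm", "payload": {
  "rows": [
    {"slide": [0,0,0],"spin": -0.14,"gripper": 0.068},
    {"slide": [0,0,0],"spin": -0.28,"gripper": 0.068},
    {"slide": [0,0,0],"spin": -0.42,"gripper": 0.068},
    {"slide": [0,0,0],"spin": -0.56,"gripper": 0.068},
    {"slide": [0,0,0],"spin": -0.7,"gripper": 0.068},
    {"slide": [0,0,0],"spin": -0.84,"gripper": 0.068},
    {"slide": [0,0,0],"spin": -0.98,"gripper": 0.068},
    {"slide": [0,0,0],"spin": -1.087,"gripper": 0.068}
  ]
}}

```text
time_s: 26.0
ee_pos: [0.4602, 0.2989, 0.3718]
eef_rot: [-3.141, 0.0, 0.995]
force: [-0.4, -0.1, -0.1]
grip_width: 0.0681
grip_force: 0.0
```

```bash
python3 - <<'E'
from h import *
o=telemetry.get_obs();print(o['ee_pos'],o['eef_rot'],o['grip_width'])
plan(.458,.3028,.039,.99,o=o)
E
```

```text
[0.46020196 0.29887264 0.37176355] [-3.14144464e+00  2.64715434e-04  9.95416143e-01] 0.06813953566862609
slide [0.0021, -0.004, 0.1338] spin 0.005 t 26.0
```

{"api": "jog_arm", "payload": {
  "rows": [
    {"slide": [0.0021,-0.004,0.03],"spin": 0.004,"gripper": 0.068},
    {"slide": [0.0021,-0.004,0.06],"spin": 0.004,"gripper": 0.068},
    {"slide": [0.0021,-0.004,0.09],"spin": 0.004,"gripper": 0.068},
    {"slide": [0.0021,-0.004,0.12],"spin": 0.004,"gripper": 0.068},
    {"slide": [0.0021,-0.004,0.1335],"spin": 0.004,"gripper": 0.068},
    {"slide": [0.0021,-0.004,0.1335],"spin": 0.004,"gripper": 0.068},
    {"slide": [0.0021,-0.004,0.1335],"spin": 0.004,"gripper": 0.03},
    {"slide": [0.0021,-0.004,0.1335],"spin": 0.004,"gripper": 0.03}
  ],
  "squeeze": 30
}}

```text
time_s: 26.8
ee_pos: [0.4583, 0.303, 0.2398]
eef_rot: [3.141, -0.002, 0.986]
force: [-0.5, -0.2, -0.5]
grip_width: 0.0554
grip_force: 0.0
```

{"api": "jog_arm", "payload": {
  "rows": [
    {"slide": [0,0,0],"spin": 0,"gripper": 0.03},
    {"slide": [0,0,0],"spin": 0,"gripper": 0.03},
    {"slide": [0,0,0],"spin": 0,"gripper": 0.03}
  ]
}}

```text
time_s: 27.1
ee_pos: [0.4582, 0.303, 0.2392]
eef_rot: [3.141, -0.001, 0.986]
force: [-2.0, -0.2, 6.3]
grip_width: 0.0436
grip_force: 29.9
```

```bash
python3 - <<'E'
from h import *
o=telemetry.get_obs();print(o['ee_pos'],o['eef_rot'],o['grip_width'],o['grip_force'])
plan(.629,.0781,.055,-.097,o=o)
E
```

```text
[0.45815008 0.30295196 0.23923731] [ 3.14091073e+00 -1.44676682e-03  9.85828326e-01] 0.04357728865956136 29.946722388267517
slide [-0.0931, 0.2666, -0.0147] spin 1.083 t 27.1
```

{"api": "jog_arm", "payload": {
  "rows": [
    {"slide": [0,0,-0.045],"spin": 0.1,"gripper": 0.03},
    {"slide": [0,0.01,-0.09],"spin": 0.23,"gripper": 0.03},
    {"slide": [-0.016,0.05,-0.09],"spin": 0.37,"gripper": 0.03},
    {"slide": [-0.032,0.093,-0.09],"spin": 0.51,"gripper": 0.03},
    {"slide": [-0.048,0.136,-0.09],"spin": 0.65,"gripper": 0.03},
    {"slide": [-0.063,0.18,-0.09],"spin": 0.79,"gripper": 0.03},
    {"slide": [-0.078,0.223,-0.09],"spin": 0.93,"gripper": 0.03},
    {"slide": [-0.0931,0.2666,-0.09],"spin": 1.083,"gripper": 0.03}
  ]
}}

```text
time_s: 27.9
ee_pos: [0.6296, 0.0762, 0.3282]
eef_rot: [3.142, 0.0, -0.1]
force: [1.4, -0.1, -2.6]
grip_width: 0.0437
grip_force: 29.9
```

{"api": "jog_arm", "payload": {
  "rows": [
    {"slide": [0,0,0],"spin": 0,"gripper": 0.03},
    {"slide": [0,0,0],"spin": 0,"gripper": 0.03}
  ]
}}

```text
time_s: 28.1
ee_pos: [0.629, 0.0772, 0.3276]
eef_rot: [3.142, 0.001, -0.095]
force: [0.2, 0.4, -1.5]
grip_width: 0.044
grip_force: 29.9
```

```bash
python3 - <<'E'
from h import *
o=telemetry.get_obs();print(o['ee_pos'],o['eef_rot'],o['force'])
plan(.6288,.0781,.055,-.097,o=o)
E
```

```text
[0.62898402 0.07716392 0.32761429] [ 3.14150259e+00  1.17622453e-03 -9.50854797e-02] [ 0.18161505  0.35885529 -1.54938103]
slide [-0.0002, -0.0009, 0.0736] spin 0.002 t 28.1
```

{"api": "jog_arm", "payload": {
  "rows": [
    {"slide": [0,-0.0007,0.025],"spin": 0.001,"gripper": 0.03},
    {"slide": [0,-0.0007,0.035],"spin": 0.001,"gripper": 0.03},
    {"slide": [0,-0.0007,0.043],"spin": 0.001,"gripper": 0.03},
    {"slide": [0,-0.0007,0.05],"spin": 0.001,"gripper": 0.03},
    {"slide": [0,-0.0007,0.055],"spin": 0.001,"gripper": 0.03},
    {"slide": [0,-0.0007,0.06],"spin": 0.001,"gripper": 0.03},
    {"slide": [0,-0.0007,0.06],"spin": 0.001,"gripper": 0.03}
  ]
}}

```text
time_s: 28.8
ee_pos: [0.6288, 0.0787, 0.2677]
eef_rot: [3.142, 0.001, -0.095]
force: [-0.3, -0.3, -3.3]
grip_width: 0.0438
grip_force: 29.9
```

{"api": "jog_arm", "payload": {
  "rows": [
    {"slide": [0,0,0.006],"spin": 0,"gripper": 0.03},
    {"slide": [0,0,0.01],"spin": 0,"gripper": 0.03},
    {"slide": [0,0,0.012],"spin": 0,"gripper": 0.03},
    {"slide": [0,0,0.014],"spin": 0,"gripper": 0.03},
    {"slide": [0,0,0.0145],"spin": 0,"gripper": 0.03},
    {"slide": [0,0,0.0145],"spin": 0,"gripper": 0.03}
  ]
}}

```text
time_s: 29.4
ee_pos: [0.6291, 0.0788, 0.2551]
eef_rot: [-3.141, -0.002, -0.095]
force: [-2.6, 1.2, 11.2]
grip_width: 0.0439
grip_force: 30.0
```

{"api": "jog_arm", "payload": {
  "rows": [
    {"slide": [0,0,0],"spin": 0,"gripper": 0.056},
    {"slide": [0,0,0],"spin": 0,"gripper": 0.056},
    {"slide": [0,0,-0.03],"spin": 0,"gripper": 0.056},
    {"slide": [0,0,-0.07],"spin": 0,"gripper": 0.0},
    {"slide": [0,0,-0.07],"spin": 0,"gripper": 0.0},
    {"slide": [0,0,-0.07],"spin": 0,"gripper": 0.0},
    {"slide": [0,0,-0.07],"spin": 0,"gripper": 0.0},
    {"slide": [0,0,-0.05],"spin": 0,"gripper": 0.0}
  ]
}}

```text
time_s: 30.2
ee_pos: [0.6291, 0.0787, 0.3044]
eef_rot: [-3.141, -0.002, -0.095]
force: [0.3, -0.5, 0.5]
grip_width: 0.0194
grip_force: 0.0
```

{"api": "jog_arm", "payload": {
  "rows": [
    {"slide": [0,0,0.006],"spin": 0,"gripper": 0.0},
    {"slide": [0,0,0.009],"spin": 0,"gripper": 0.0},
    {"slide": [0,0,0.0115],"spin": 0,"gripper": 0.0},
    {"slide": [0,0,0.0118],"spin": 0,"gripper": 0.0},
    {"slide": [0,0,0.0118],"spin": 0,"gripper": 0.0}
  ]
}}

```text
time_s: 30.7
ee_pos: [0.629, 0.0788, 0.2934]
eef_rot: [-3.141, -0.001, -0.095]
force: [-5.6, 1.1, 11.2]
grip_width: 0.0006
grip_force: 5.6
```

```bash
python3 - <<'E'
from h import *
o=telemetry.get_obs();plan(.640,-.1235,.060,-.097,o=o)
im,d=cams.camera('scene');W=cloud('scene',d);save('s3.png',im);carts(W)
Z=W[...,2];m=(abs(Z-.019)<.003)&(W[...,0]>.3)&(W[...,0]<.56)&(W[...,1]>-.4)&(W[...,1]<-.1)
m=m.astype(np.uint8);n,L,s,c=cv2.connectedComponentsWithStats(m,connectivity=8)
for k in range(1,n):
  if s[k,4]>25: print('tray',s[k],cv2.minAreaRect(W[L==k][:,:2].astype(np.float32)*1000))
E
```

```text
slide [0.0301, 0.2003, 0.0344] spin 0.002 t 30.7
[[0.6127, -0.3411, 0.0884], 0.0938, (22, [605.2, -341.1], [35.5, 10.3], 30.6)]
[[0.6393, -0.1229, 0.0812], 0.0838]
[[0.6095, -0.0489, 0.0855], 0.0917, (21, [573.2, -45.6], [49.8, 9.2], 83.8)]
[[0.6156, 0.019, 0.0854], 0.0914, (22, [613.5, 22.3], [56.1, 26.2], 38.6)]
[[0.6193, 0.0885, 0.0853], 0.0885, (22, [617.9, 88.4], [54.7, 26.0], 39.3), (23, [587.1, 93.8], [56.8, 10.5], 77.8)]
[[0.4311, 0.1789, 0.0927], 0.0938, (193, [432.3, 178.1], [42.6, 44.7], 80.1), (123, [432.4, 178.2], [54.2, 54.4], 80.8)]
[[0.6744, 0.4502, 0.0816], 0.0833, (41, [670.4, 457.9], [64.8, 58.7], 13.7), (21, [642.8, 447.8], [4.8, 51.5], 11.3)]
[[0.5669, 0.3718, 0.092], 0.0936, (216, [569.1, 371.5], [44.2, 46.4], 47.9), (145, [568.9, 371.5], [54.0, 54.7], 47.3)]
tray [297 143  30  27  81] ((520.7413330078125, -236.6574249267578), (155.6474151611328, 9.976483345031738), 88.34735107421875)
tray [301 169  24  14  34] ((469.01702880859375, -157.43321228027344), (8.004295349121094, 83.08308410644531), 87.70109558105469)
tray [326 179  17   9  32] ((396.4254150390625, -168.9631805419922), (52.132137298583984, 24.020418167114258), 57.92294692993164)
```

{"api": "jog_arm", "payload": {
  "rows": [
    {"slide": [0,0,-0.04],"spin": 0,"gripper": 0.04},
    {"slide": [0.005,0.04,-0.05],"spin": 0,"gripper": 0.04},
    {"slide": [0.015,0.09,-0.05],"spin": 0,"gripper": 0.04},
    {"slide": [0.0301,0.14,-0.05],"spin": 0,"gripper": 0.04},
    {"slide": [0.0301,0.185,-0.05],"spin": 0,"gripper": 0.04},
    {"slide": [0.0301,0.2003,-0.04],"spin": 0,"gripper": 0.04},
    {"slide": [0.0301,0.2003,-0.01],"spin": 0,"gripper": 0.04},
    {"slide": [0.0301,0.2003,-0.0],"spin": 0,"gripper": 0.04}
  ],
  "squeeze": 15
}}

```text
time_s: 31.55
ee_pos: [0.6393, -0.1237, 0.289]
eef_rot: [-3.141, 0.004, -0.096]
force: [-0.2, 0.9, 0.5]
grip_width: 0.0403
grip_force: 0.0
```

{"api": "jog_arm", "payload": {
  "rows": [
    {"slide": [0,0,0.015],"spin": 0,"gripper": 0.04},
    {"slide": [0,0,0.0325],"spin": 0,"gripper": 0.04},
    {"slide": [0,0,0.0325],"spin": 0,"gripper": 0.04},
    {"slide": [0,0,0.0325],"spin": 0,"gripper": 0.0},
    {"slide": [0,0,0.0325],"spin": 0,"gripper": 0.0},
    {"slide": [0,0,0.0325],"spin": 0,"gripper": 0.0},
    {"slide": [0,0,0.0325],"spin": 0,"gripper": 0.0}
  ]
}}

```text
time_s: 32.25
ee_pos: [0.6399, -0.125, 0.2606]
eef_rot: [3.139, -0.002, -0.096]
force: [-1.2, -12.5, -0.1]
grip_width: 0.0178
grip_force: 15.0
```

Now I slide the bar shut.

{"api": "jog_arm", "payload": {
  "rows": [
    {"slide": [0,0.005,0],"spin": 0,"gripper": 0.0},
    {"slide": [0,0.01,0],"spin": 0,"gripper": 0.0},
    {"slide": [0,0.015,0],"spin": 0,"gripper": 0.0},
    {"slide": [0,0.02,0],"spin": 0,"gripper": 0.0},
    {"slide": [0,0.024,0],"spin": 0,"gripper": 0.0},
    {"slide": [0,0.028,0],"spin": 0,"gripper": 0.0},
    {"slide": [0,0.028,0],"spin": 0,"gripper": 0.0}
  ]
}}

```text
time_s: 32.95
ee_pos: [0.6373, -0.152, 0.2605]
eef_rot: [3.141, -0.002, -0.095]
force: [-0.7, -0.7, 6.7]
grip_width: 0.0181
grip_force: 15.0
```

{"api": "jog_arm", "payload": {
  "rows": [
    {"slide": [0,0.002,0],"spin": 0,"gripper": 0.0},
    {"slide": [0,0.0035,0],"spin": 0,"gripper": 0.0},
    {"slide": [0,0.0035,0],"spin": 0,"gripper": 0.0}
  ]
}}

```text
time_s: 33.25
ee_pos: [0.637, -0.1552, 0.2605]
eef_rot: [3.142, -0.002, -0.095]
force: [-0.5, 1.2, 6.1]
grip_width: 0.018
grip_force: 15.0
```

{"api": "jog_arm", "payload": {
  "rows": [
    {"slide": [0,0,0],"spin": 0,"gripper": 0.05},
    {"slide": [0,0,0],"spin": 0,"gripper": 0.05},
    {"slide": [0,0,-0.04],"spin": 0,"gripper": 0.05},
    {"slide": [-0.03,0,-0.075],"spin": 0,"gripper": 0.09},
    {"slide": [-0.075,-0.02,-0.1],"spin": 0,"gripper": 0.09},
    {"slide": [-0.12,-0.04,-0.115],"spin": 0,"gripper": 0.09},
    {"slide": [-0.165,-0.06,-0.12],"spin": 0,"gripper": 0.09},
    {"slide": [-0.21,-0.08,-0.12],"spin": 0,"gripper": 0.09}
  ]
}}

```text
time_s: 34.05
ee_pos: [0.4381, -0.0572, 0.3799]
eef_rot: [3.141, -0.001, -0.095]
force: [-0.1, 0.1, 0.9]
grip_width: 0.0784
grip_force: 0.0
```

{"api": "jog_arm", "payload": {
  "rows": [
    {"slide": [-0.045,-0.015,0],"spin": 0,"gripper": 0.09},
    {"slide": [-0.0577,-0.02,0],"spin": 0,"gripper": 0.09},
    {"slide": [-0.0577,-0.02,0],"spin": 0,"gripper": 0.09}
  ]
}}

```text
time_s: 34.35
ee_pos: [0.3832, -0.0319, 0.3798]
eef_rot: [3.141, -0.001, -0.094]
force: [0.0, -0.4, 0.4]
grip_width: 0.0902
grip_force: 0.0
```

```bash
cat >> h.py <<'E'
def tray(W):
    Z=W[...,2];m=((abs(Z-.018)<.004)&(W[...,0]>.3)&(W[...,0]<.62)&(W[...,1]>-.42)&(W[...,1]<-.09)).astype(np.uint8)
    m=cv2.morphologyEx(m,cv2.MORPH_CLOSE,np.ones((3,3)))
    n,L,s,c=cv2.connectedComponentsWithStats(m)
    for k in range(1,n):
        if s[k,4]>60: r=cv2.minAreaRect(W[(L==k)&~np.isnan(Z)][:,:2].astype(np.float32)*1000);print('tray',s[k].tolist(),np.round(r[0],1),np.round(r[1],1),round(r[2],1))
E
python3 - <<'E'
from h import *
im,W,o=wrist();save('w6.png',im);carts(W);tray(W);print(o['ee_pos'])
plan(.433,.178,.039,-.175,o=o)
E
```

```text
[[0.6077, 0.0959, 0.0767], 0.0801, (177, [580.2, 99.4], [73.5, 21.4], 84.4)]
[[0.5968, -0.3461, 0.0853], 0.0911, (67, [596.7, -341.5], [26.7, 4.5], 29.5), (64, [602.5, -338.5], [37.8, 3.5], 30.3)]
[[0.433, 0.1747, 0.0918], 0.0924, (831, [432.7, 176.9], [45.0, 44.4], 79.1), (498, [432.7, 177.0], [55.3, 54.2], 79.5)]
tray [458, 2, 19, 25, 104] [ 601.2 -339.6] [40.2  9.1] 38.2
tray [295, 21, 62, 8, 160] [ 566.8 -127.2] [74.2  3.7] 84.8
tray [355, 56, 133, 113, 2308] [ 455.5 -266.4] [227.  143.2] 87.0
tray [304, 111, 20, 51, 500] [ 435.1 -100. ] [19.9 58.8] 90.0
[ 0.38319232 -0.03192302  0.37984837]
slide [0.0296, -0.2137, 0.1419] spin 0.081 t 34.4
```

View pics/w6.png

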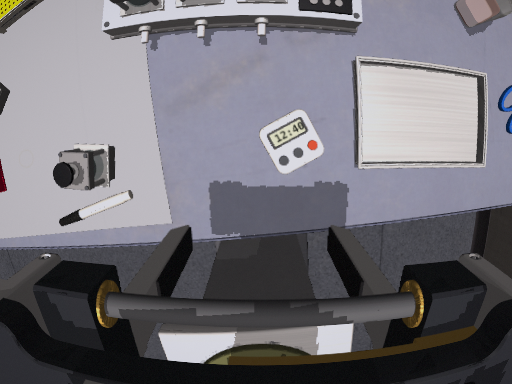

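{"api": "jog_arm", "payload": {
  "rows": [
    {"slide": [0.007,-0.048,0],"spin": 0.04,"gripper": 0.09},
    {"slide": [0.014,-0.095,0],"spin": 0.085,"gripper": 0.09},
    {"slide": [0.02,-0.14,0],"spin": 0.085,"gripper": 0.09},
    {"slide": [0.026,-0.185,0],"spin": 0.085,"gripper": 0.09},
    {"slide": [0.0295,-0.2129,0.01],"spin": 0.085,"gripper": 0.09},
    {"slide": [0.0295,-0.2129,0.035],"spin": 0.085,"gripper": 0.09},
    {"slide": [0.0295,-0.2129,0.065],"spin": 0.085,"gripper": 0.09},
    {"slide": [0.0295,-0.2129,0.065],"spin": 0.085,"gripper": 0.09}
  ]
}}

```text
time_s: 35.2
ee_pos: [0.4343, 0.1766, 0.3109]
eef_rot: [3.139, 0.006, -0.18]
force: [1.2, -0.0, 0.0]
grip_width: 0.0896
grip_force: 0.0
```

```bash
python3 - <<'E'
from h import *
o=telemetry.get_obs();plan(.4328,.1772,.039,-.18,o=o)
i=cams.camera_info('wrist');K=np.array(i['camera_matrix'])
T=np.eye(4);T[:3,:3]=Ro.from_euler('xyz',[3.141,-.001,-.094]).as_matrix();T[:3,3]=[0.38319,-0.03192,0.37985]
T=T@np.array(i['tool_from_camera'])
for u,v in [(357,57),(486,73),(484,166),(358,166)]:
    a=np.array([u-K[0,2],v-K[1,2]]);r=np.hypot(*a);th=r/K[0,0];d=T[:3,:3]@np.r_[a/r*np.sin(th),np.cos(th)]
    print((T[:3,3]+d*(.020-T[2,3])/d[2]).round(4))
E
```

```text
slide [-0.0012, -0.0006, 0.0729] spin -0.0 t 35.2
[ 0.5259 -0.159   0.02  ]
[ 0.5174 -0.3611  0.02  ]
[ 0.3845 -0.3537  0.02  ]
[ 0.3958 -0.151   0.02  ]
```

{"api": "jog_arm", "payload": {
  "rows": [
    {"slide": [-0.0008,-0.0004,0.03],"spin": 0,"gripper": 0.09},
    {"slide": [-0.0008,-0.0004,0.06],"spin": 0,"gripper": 0.09},
    {"slide": [-0.0008,-0.0004,0.0725],"spin": 0,"gripper": 0.09},
    {"slide": [-0.0008,-0.0004,0.0725],"spin": 0,"gripper": 0.09},
    {"slide": [-0.0008,-0.0004,0.0725],"spin": 0,"gripper": 0.03},
    {"slide": [-0.0008,-0.0004,0.0725],"spin": 0,"gripper": 0.03},
    {"slide": [-0.0008,-0.0004,0.0725],"spin": 0,"gripper": 0.03},
    {"slide": [-0.0008,-0.0004,0.0725],"spin": 0,"gripper": 0.03}
  ],
  "squeeze": 25
}}

```text
time_s: 36.0
ee_pos: [0.4334, 0.1772, 0.2426]
eef_rot: [-3.141, -0.001, -0.18]
force: [-0.2, -0.1, -0.3]
grip_width: 0.0616
grip_force: 0.0
```

{"api": "jog_arm", "payload": {
  "rows": [
    {"slide": [0,0,0],"spin": 0,"gripper": 0.03},
    {"slide": [0,0,0],"spin": 0,"gripper": 0.03},
    {"slide": [0,0,0],"spin": 0,"gripper": 0.03},
    {"slide": [0,0,0],"spin": 0,"gripper": 0.03}
  ]
}}

```text
time_s: 36.4
ee_pos: [0.4333, 0.1772, 0.242]
eef_rot: [-3.142, -0.0, -0.18]
force: [-1.1, -0.7, 3.4]
grip_width: 0.0436
grip_force: 25.0
```

```bash
python3 - <<'E'
from h import *
o=telemetry.get_obs();print(o['ee_pos'],o['grip_force'],o['grip_width'])
plan(.4535,-.303,.042,-.06,o=o)
E
```

```text
[0.43332818 0.17717096 0.24202905] 24.99431222677231 0.0436073127922726
slide [0.1059, 0.4688, 0.001] spin -0.12 t 36.4
```

{"api": "jog_arm", "payload": {
  "rows": [
    {"slide": [0,0,-0.04],"spin": 0,"gripper": 0.03},
    {"slide": [0,0.01,-0.08],"spin": 0,"gripper": 0.03},
    {"slide": [0.01,0.05,-0.09],"spin": 0,"gripper": 0.03},
    {"slide": [0.02,0.095,-0.09],"spin": 0,"gripper": 0.03},
    {"slide": [0.031,0.14,-0.09],"spin": 0,"gripper": 0.03},
    {"slide": [0.042,0.185,-0.09],"spin": 0,"gripper": 0.03},
    {"slide": [0.052,0.23,-0.09],"spin": 0,"gripper": 0.03},
    {"slide": [0.062,0.275,-0.09],"spin": 0,"gripper": 0.03}
  ]
}}

```text
time_s: 37.2
ee_pos: [0.4446, -0.1064, 0.3318]
eef_rot: [-3.142, 0.0, -0.18]
force: [1.2, 0.7, -1.8]
grip_width: 0.0439
grip_force: 25.0
```

{"api": "jog_arm", "payload": {
  "rows": [
    {"slide": [0.01,0.045,0],"spin": -0.06,"gripper": 0.03},
    {"slide": [0.02,0.09,0],"spin": -0.12,"gripper": 0.03},
    {"slide": [0.03,0.135,0],"spin": -0.12,"gripper": 0.03},
    {"slide": [0.04,0.175,0],"spin": -0.12,"gripper": 0.03},
    {"slide": [0.0439,0.1938,0],"spin": -0.12,"gripper": 0.03},
    {"slide": [0.0439,0.1938,0],"spin": -0.12,"gripper": 0.03}
  ]
}}

```text
time_s: 37.8
ee_pos: [0.453, -0.3051, 0.3312]
eef_rot: [-3.141, 0.001, -0.063]
force: [0.2, 0.6, -1.3]
grip_width: 0.0437
grip_force: 25.0
```

```bash
python3 - <<'E'
from h import *
im,W,o=wrist();save('w7.png',im);print(o['ee_pos'],o['force'],o['grip_width']);plan(.4535,-.303,.046,-.06,o=o)
im,d=cams.camera('scene');save('s4.png',im)
E
```

```text
[ 0.4530339  -0.30508196  0.33115813] [ 0.20691465  0.6255041  -1.25909149] 0.04374212245541707
slide [0.0004, -0.0021, 0.0862] spin -0.003 t 37.8
```

View pics/w7.png

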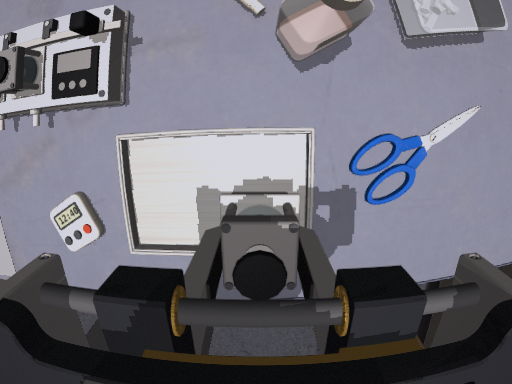

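{"api": "jog_arm", "payload": {
  "rows": [
    {"slide": [0,-0.001,0.04],"spin": 0,"gripper": 0.03},
    {"slide": [0,-0.001,0.065],"spin": 0,"gripper": 0.03},
    {"slide": [0,-0.001,0.078],"spin": 0,"gripper": 0.03},
    {"slide": [0,-0.001,0.083],"spin": 0,"gripper": 0.03},
    {"slide": [0,-0.001,0.086],"spin": 0,"gripper": 0.03},
    {"slide": [0,-0.001,0.086],"spin": 0,"gripper": 0.03}
  ]
}}

```text
time_s: 38.5
ee_pos: [0.4537, -0.302, 0.2466]
eef_rot: [3.141, -0.001, -0.06]
force: [0.4, -0.3, -1.1]
grip_width: 0.0436
grip_force: 25.0
```

{"api": "jog_arm", "payload": {
  "rows": [
    {"slide": [0,0,0.0008],"spin": 0,"gripper": 0.03},
    {"slide": [0,0,0.0012],"spin": 0,"gripper": 0.07},
    {"slide": [0,0,0.0012],"spin": 0,"gripper": 0.07},
    {"slide": [0,0,0.0012],"spin": 0,"gripper": 0.07},
    {"slide": [0,0,-0.04],"spin": 0,"gripper": 0.07},
    {"slide": [0,0,-0.09],"spin": 0,"gripper": 0.07},
    {"slide": [0,-0.05,-0.1],"spin": 0,"gripper": 0.07},
    {"slide": [0,-0.1,-0.1],"spin": 0,"gripper": 0.07}
  ]
}}

```text
time_s: 39.3
ee_pos: [0.4593, -0.2027, 0.3481]
eef_rot: [3.14, -0.004, -0.063]
force: [0.6, 1.5, -0.3]
grip_width: 0.0701
grip_force: 0.0
```

```bash
python3 - <<'E'
from h import *
im,W,o=wrist();save('w8.png',im);carts(W);print(o['ee_pos'])
im,d=cams.camera('scene');save('s5.png',im);carts(cloud('scene',d))
plan(.569,.3712,.15,.834,o=o)
E
```

```text
[[0.637, -0.1558, 0.0821], 0.083, (61, [633.5, -158.0], [9.8, 21.6], 34.1), (42, [629.9, -169.3], [1.2, 67.1], 84.3)]
[[0.607, -0.3458, 0.0891], 0.0951, (142, [602.9, -342.1], [45.2, 12.9], 38.9), (83, [603.7, -340.1], [42.0, 7.6], 32.3)]
[[0.6133, -0.0629, 0.085], 0.0922, (51, [604.6, -66.3], [28.5, 57.5], 40.1)]
[[0.6191, 0.002, 0.0849], 0.092, (65, [611.0, 0.6], [29.1, 58.5], 41.7)]
[[0.6261, 0.0592, 0.0834], 0.0849, (86, [619.4, 55.6], [52.0, 25.6], 27.9)]
[[0.4546, -0.3003, 0.0949], 0.0955, (886, [454.0, -301.8], [44.4, 43.6], 87.3), (325, [453.9, -301.9], [54.1, 54.3], 87.7)]
[ 0.45928125 -0.20265993  0.3481494 ]
[[0.4522, -0.2974, 0.0897], 0.096, (67, [452.9, -302.2], [49.0, 47.1], 85.4), (32, [443.6, -289.4], [69.5, 41.5], 42.1)]
[[0.6367, -0.1509, 0.0814], 0.0843]
[[0.6098, -0.0491, 0.0852], 0.0918]
[[0.615, 0.0188, 0.0855], 0.0925, (21, [579.2, 21.3], [50.0, 10.1], 83.3)]
[[0.6211, 0.0852, 0.0857], 0.0925, (22, [586.3, 88.4], [47.2, 11.7], 84.6)]
[[0.6736, 0.4498, 0.0818], 0.0836, (46, [666.2, 460.9], [66.4, 50.5], 25.3), (21, [643.2, 446.9], [4.3, 47.3], 8.2)]
[[0.5671, 0.3723, 0.0925], 0.0941, (223, [568.8, 371.4], [43.9, 46.1], 49.1), (137, [568.7, 371.1], [53.3, 55.5], 46.8)]
slide [0.0736, -0.5796, -0.0016] spin -0.897 t 39.3
```

View pics/w8.png

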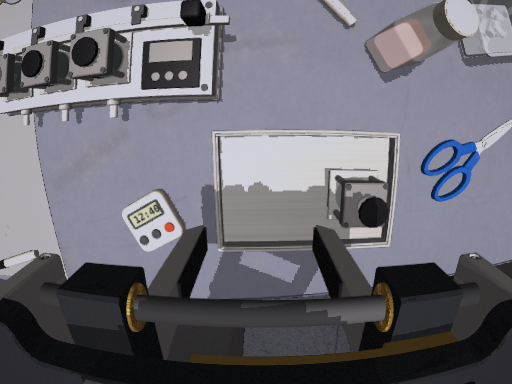

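{"api": "jog_arm", "payload": {
  "rows": [
    {"slide": [0.006,-0.048,-0.01],"spin": 0,"gripper": 0.07},
    {"slide": [0.012,-0.096,-0.02],"spin": 0,"gripper": 0.07},
    {"slide": [0.018,-0.144,-0.02],"spin": 0,"gripper": 0.07},
    {"slide": [0.024,-0.192,-0.02],"spin": 0,"gripper": 0.07},
    {"slide": [0.03,-0.24,-0.02],"spin": 0,"gripper": 0.07},
    {"slide": [0.036,-0.288,-0.02],"spin": 0,"gripper": 0.07},
    {"slide": [0.042,-0.336,-0.02],"spin": 0,"gripper": 0.07},
    {"slide": [0.048,-0.384,-0.02],"spin": 0,"gripper": 0.07}
  ]
}}

```text
time_s: 40.2
ee_pos: [0.5308, 0.1789, 0.366]
eef_rot: [3.142, -0.0, -0.06]
force: [1.9, -0.7, -0.4]
grip_width: 0.0699
grip_force: 0.0
```

{"api": "jog_arm", "payload": {
  "rows": [
    {"slide": [0.006,-0.045,0],"spin": -0.13,"gripper": 0.07},
    {"slide": [0.012,-0.09,0],"spin": -0.26,"gripper": 0.07},
    {"slide": [0.018,-0.135,0],"spin": -0.4,"gripper": 0.07},
    {"slide": [0.022,-0.18,0],"spin": -0.53,"gripper": 0.07},
    {"slide": [0.0256,-0.1956,0],"spin": -0.66,"gripper": 0.07},
    {"slide": [0.0256,-0.1956,0],"spin": -0.79,"gripper": 0.07},
    {"slide": [0.0256,-0.1956,0],"spin": -0.897,"gripper": 0.07},
    {"slide": [0.0256,-0.1956,0],"spin": -0.897,"gripper": 0.07}
  ]
}}

```text
time_s: 41.0
ee_pos: [0.5682, 0.3707, 0.3655]
eef_rot: [-3.142, 0.0, 0.838]
force: [-0.1, 0.4, -0.2]
grip_width: 0.0697
grip_force: 0.0
```

```bash
python3 - <<'E'
from h import *
o=telemetry.get_obs();print(o['ee_pos'],o['eef_rot'])
im,d=cams.camera('scene');carts(cloud('scene',d))
plan(.569,.3713,.043,.834,o=o)
E
```

```text
[0.56820587 0.37073011 0.36553226] [-3.14157945e+00  3.62954785e-04  8.38383173e-01]
[[0.6092, -0.0477, 0.0852], 0.0912, (24, [573.1, -43.4], [52.3, 10.8], 83.6)]
[[0.6158, 0.018, 0.0857], 0.0918]
[[0.621, 0.0855, 0.0857], 0.0917, (24, [617.4, 89.1], [56.8, 29.5], 43.9), (30, [585.6, 89.7], [53.5, 11.4], 82.9)]
[[0.6745, 0.4499, 0.0818], 0.0836, (38, [670.4, 456.6], [61.0, 54.4], 12.4)]
[[0.5681, 0.3717, 0.0922], 0.0936, (222, [568.5, 371.8], [43.7, 46.9], 48.5), (147, [568.6, 371.7], [54.0, 54.6], 47.8)]
slide [0.001, 0.0002, 0.1235] spin 0.004 t 41.0
```

{"api": "jog_arm", "payload": {
  "rows": [
    {"slide": [0.001,0.0002,0.045],"spin": 0.004,"gripper": 0.07},
    {"slide": [0.001,0.0002,0.085],"spin": 0.004,"gripper": 0.07},
    {"slide": [0.001,0.0002,0.115],"spin": 0.004,"gripper": 0.07},
    {"slide": [0.001,0.0002,0.1235],"spin": 0.004,"gripper": 0.07},
    {"slide": [0.001,0.0002,0.1235],"spin": 0.004,"gripper": 0.07},
    {"slide": [0.001,0.0002,0.1235],"spin": 0.004,"gripper": 0.03},
    {"slide": [0.001,0.0002,0.1235],"spin": 0.004,"gripper": 0.03},
    {"slide": [0.001,0.0002,0.1235],"spin": 0.004,"gripper": 0.03}
  ],
  "squeeze": 25
}}

```text
time_s: 41.85
ee_pos: [0.5688, 0.3716, 0.2439]
eef_rot: [3.141, -0.002, 0.832]
force: [-0.4, 0.7, -0.2]
grip_width: 0.0492
grip_force: 0.0
```

{"api": "jog_arm", "payload": {
  "rows": [
    {"slide": [0,0,0],"spin": 0,"gripper": 0.03},
    {"slide": [0,0,0],"spin": 0,"gripper": 0.03},
    {"slide": [0,0,0],"spin": 0,"gripper": 0.03}
  ]
}}

```text
time_s: 42.15
ee_pos: [0.5688, 0.3716, 0.2434]
eef_rot: [3.141, -0.001, 0.833]
force: [-0.0, -1.8, 5.3]
grip_width: 0.044
grip_force: 25.0
```

```bash
python3 - <<'E'
from h import *
o=telemetry.get_obs();print(o['ee_pos'],o['grip_force'],o['grip_width'])
plan(.4585,-.209,.042,-.06,o=o)
E
```

```text
[0.56881195 0.37158804 0.2434244 ] 24.959886968135834 0.0440183261460281
slide [-0.5037, 0.3091, 0.0018] spin 0.893 t 42.1
```

{"api": "jog_arm", "payload": {
  "rows": [
    {"slide": [0,0,-0.045],"spin": 0,"gripper": 0.03},
    {"slide": [0,0,-0.09],"spin": 0.1,"gripper": 0.03},
    {"slide": [-0.038,0.0235,-0.1],"spin": 0.23,"gripper": 0.03},
    {"slide": [-0.077,0.047,-0.1],"spin": 0.36,"gripper": 0.03},
    {"slide": [-0.115,0.0705,-0.1],"spin": 0.49,"gripper": 0.03},
    {"slide": [-0.153,0.094,-0.1],"spin": 0.62,"gripper": 0.03},
    {"slide": [-0.192,0.1175,-0.1],"spin": 0.75,"gripper": 0.03},
    {"slide": [-0.23,0.141,-0.1],"spin": 0.893,"gripper": 0.03}
  ]
}}

```text
time_s: 42.95
ee_pos: [0.5174, 0.1049, 0.3423]
eef_rot: [3.142, 0.0, -0.066]
force: [0.4, -0.1, -1.7]
grip_width: 0.0437
grip_force: 24.9
```

```bash
python3 - <<'E'
from h import *
o=telemetry.get_obs();print(o['ee_pos'],o['grip_force'],o['eef_rot'])
plan(.4585,-.209,.1464,-.06,o=o)
E
```

```text
[0.51737401 0.10489177 0.34234628] 24.945462942123413 [ 3.14156703e+00  1.64375102e-04 -6.55334992e-02]
slide [-0.0382, 0.3171, -0.003] spin -0.006 t 43.0
```

{"api": "jog_arm", "payload": {
  "rows": [
    {"slide": [-0.006,0.045,-0.003],"spin": 0,"gripper": 0.03},
    {"slide": [-0.011,0.09,-0.003],"spin": 0,"gripper": 0.03},
    {"slide": [-0.016,0.135,-0.003],"spin": 0,"gripper": 0.03},
    {"slide": [-0.022,0.18,-0.003],"spin": 0,"gripper": 0.03},
    {"slide": [-0.027,0.225,-0.003],"spin": 0,"gripper": 0.03},
    {"slide": [-0.032,0.27,-0.003],"spin": 0,"gripper": 0.03},
    {"slide": [-0.0382,0.3171,-0.003],"spin": 0,"gripper": 0.03},
    {"slide": [-0.0382,0.3171,-0.003],"spin": 0,"gripper": 0.03}
  ]
}}

```text
time_s: 43.75
ee_pos: [0.4597, -0.2118, 0.3453]
eef_rot: [3.141, 0.0, -0.065]
force: [-0.3, 0.4, -0.5]
grip_width: 0.0443
grip_force: 24.9
```

```bash
python3 - <<'E'
from h import *
im,W,o=wrist();save('w9.png',im);carts(W)
plan(.4585,-.209,.0474,o=o)
E
```

```text
[[0.6367, -0.1561, 0.082], 0.083, (67, [634.7, -158.5], [11.4, 22.2], 38.1), (47, [630.0, -169.2], [1.2, 66.3], 84.6)]
[[0.6068, -0.3459, 0.0892], 0.0951, (135, [603.3, -342.8], [45.8, 14.3], 38.9), (69, [604.3, -339.0], [41.4, 5.6], 25.3)]
[[0.6134, -0.0634, 0.085], 0.0922, (54, [605.4, -66.4], [28.7, 57.9], 41.0)]
[[0.6191, 0.0017, 0.085], 0.0921, (75, [612.2, -0.2], [29.3, 56.8], 44.6)]
[[0.627, 0.0574, 0.0785], 0.0816, (85, [618.8, 54.6], [53.5, 26.8], 30.5)]
[[0.4547, -0.3004, 0.0949], 0.0955, (888, [454.0, -301.2], [44.3, 43.9], 86.2), (363, [453.9, -301.4], [53.7, 54.0], 86.5)]
slide [-0.0014, -0.0028, 0.0989] spin 0 t 43.8
```

View pics/w9.png

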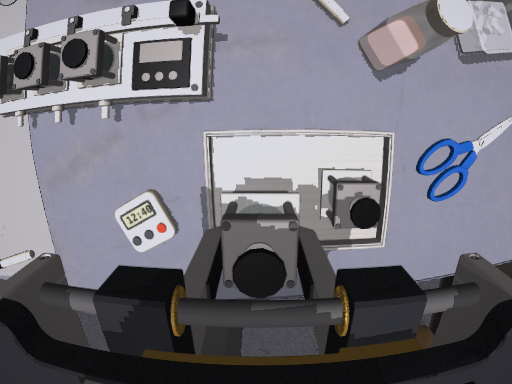

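{"api": "jog_arm", "payload": {
  "rows": [
    {"slide": [-0.001,-0.0015,0.045],"spin": 0,"gripper": 0.03},
    {"slide": [-0.001,-0.0015,0.075],"spin": 0,"gripper": 0.03},
    {"slide": [-0.001,-0.0015,0.09],"spin": 0,"gripper": 0.03},
    {"slide": [-0.001,-0.0015,0.096],"spin": 0,"gripper": 0.03},
    {"slide": [-0.001,-0.0015,0.0988],"spin": 0,"gripper": 0.03},
    {"slide": [-0.001,-0.0015,0.0988],"spin": 0,"gripper": 0.03},
    {"slide": [-0.001,-0.0015,0.0988],"spin": 0,"gripper": 0.03}
  ]
}}

```text
time_s: 44.5
ee_pos: [0.4603, -0.206, 0.2475]
eef_rot: [3.141, -0.001, -0.06]
force: [0.2, 0.6, -1.6]
grip_width: 0.0439
grip_force: 25.0
```

{"api": "jog_arm", "payload": {
  "rows": [
    {"slide": [0,0,0],"spin": 0,"gripper": 0.065},
    {"slide": [0,0,0],"spin": 0,"gripper": 0.065},
    {"slide": [0,0,0],"spin": 0,"gripper": 0.065},
    {"slide": [0,0,-0.04],"spin": 0,"gripper": 0.065},
    {"slide": [-0.02,0,-0.08],"spin": 0,"gripper": 0.065},
    {"slide": [-0.06,0,-0.12],"spin": 0,"gripper": 0.065},
    {"slide": [-0.06,0,-0.15],"spin": 0,"gripper": 0.065},
    {"slide": [-0.06,0,-0.15],"spin": 0,"gripper": 0.065}
  ]
}}

```text
time_s: 45.3
ee_pos: [0.3996, -0.2026, 0.4011]
eef_rot: [3.138, -0.007, -0.061]
force: [0.2, -0.2, -1.0]
grip_width: 0.0647
grip_force: 0.0
```

```bash
python3 - <<'E'
from h import *
im,W,o=wrist();save('w10.png',im);carts(W);print(o['time_s'],o['ee_pos'],o['force'])
im,d=cams.camera('scene');save('s6.png',im);carts(cloud('scene',d))
E
```

```text
[[0.609, -0.0608, 0.085], 0.0923, (33, [604.0, -64.4], [28.5, 57.4], 37.5), (48, [571.4, -55.7], [44.2, 7.8], 84.7)]
[[0.5992, -0.3528, 0.0877], 0.0935, (100, [597.4, -360.1], [59.4, 23.5], 83.2), (56, [599.3, -354.5], [58.5, 27.4], 73.0)]
[[0.6175, 0.0037, 0.085], 0.0921, (47, [605.0, -6.2], [47.4, 56.4], 43.5), (32, [578.7, 7.1], [38.4, 5.8], 84.4)]
[[0.6237, 0.0699, 0.0849], 0.0917, (53, [617.7, 68.1], [27.7, 56.9], 42.7)]
[[0.4605, -0.2064, 0.095], 0.0956, (752, [460.5, -206.6], [44.1, 43.1], 86.5), (147, [459.7, -206.6], [54.4, 53.4], 86.3)]
[[0.4537, -0.3007, 0.095], 0.0955, (686, [453.0, -301.3], [44.2, 44.3], 87.1), (206, [453.2, -301.0], [53.9, 53.9], 86.2)]
45.3 [ 0.39960901 -0.20261992  0.40114097] [ 0.16540661 -0.17174136 -1.01229231]
[[0.6063, -0.3464, 0.0886], 0.0944, (21, [601.8, -339.0], [38.7, 7.7], 33.2)]
[[0.4511, -0.2984, 0.0943], 0.0965, (68, [453.2, -301.7], [45.4, 44.3], 87.3), (23, [453.6, -292.6], [32.8, 51.3], 83.6)]
[[0.6373, -0.1525, 0.0817], 0.0836]
[[0.4582, -0.203, 0.0823], 0.0956, (69, [460.0, -205.9], [45.9, 46.0], 89.1), (26, [461.5, -207.2], [54.6, 55.5], 89.5)]
[[0.6096, -0.0482, 0.0855], 0.0921]
[[0.6156, 0.018, 0.0856], 0.092, (22, [607.3, 30.4], [56.1, 44.5], 37.9), (21, [579.7, 19.8], [47.0, 10.8], 87.3)]
[[0.6212, 0.0854, 0.0857], 0.0926, (21, [617.5, 88.7], [57.1, 28.0], 45.2), (23, [587.1, 89.3], [53.4, 8.4], 83.5)]
[[0.6731, 0.4501, 0.0816], 0.0835, (34, [664.4, 454.6], [50.8, 52.0], 15.4)]
```

View pics/w10.png

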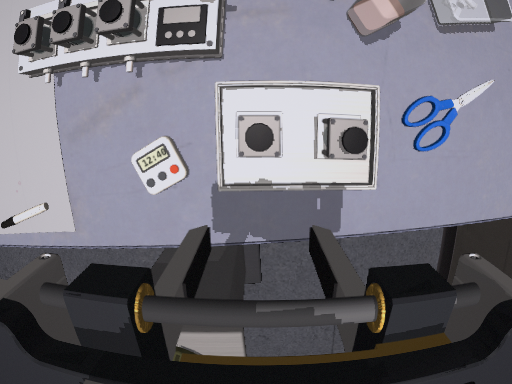

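View pics/s6.png

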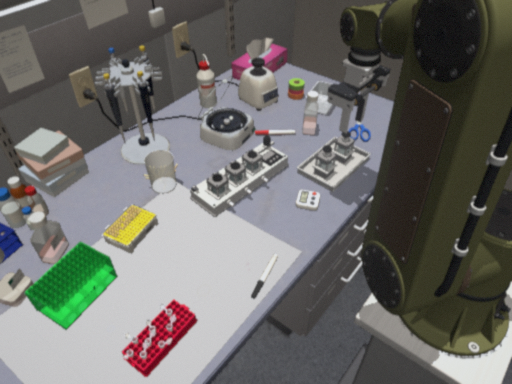

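The wrist view shows both rejects upright in the tray at (260,135) and (348,138). The scene view shows three cartridges in the deck at (218,182), (237,170) and (253,157). The bar is shut: the knob moved about 30 mm. The timer and pen have not moved, so I hand the job in.

```bash
python3 -c "
from station import workorder;print(workorder.hand_in())"
```

```text
the job is handed in; nothing more can be done
None
```

Job handed in (no verdict shown): three free cartridges are pressed home and flush in the deck, both blocked ones stand upright in the tray, the locking bar is shut, and the timer and pen are untouched.

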